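Make up the delivery kit and the counter kit in their trays

TASK

Make up the two service kits in the white trays from the stock along the front edge of the counter (what stands further back is not for them). Into the delivery tray, the one whose long compartment is only a narrow slot, put the tongs that are locked shut (in the slot, so they cannot spring open on the road), the spice jar (upright in the smaller square compartment) and the small label roll (in the larger square compartment); into the counter tray, with the wide long compartment, put the tongs that stand open, ready for use (in the long compartment, still open), and the large label roll (in the larger square compartment). Everything sits flat on the floor of its own compartment, standing or lying as it stood or lay on the counter, and is let go.

Things in the scene. Friction and masses are not known exactly. Their poses are not given: they have to be found in the camera images.
- tongs_locked: Small steel serving tongs locked shut, lying on their side, 26 mm high: the arms lie close together (22 mm across outside), pull ring at the head drawn out. Rigid. Origin: underside, midway; own x runs along them from head to jaws (jaw tips at +69 mm, ring end at -70 mm), z up. Grip across y at the origin.
- tongs_open: The same tongs unlocked: a V from above, 47 mm wide at the jaws, 26 mm high. Origin: underside, midway, on the centre line; own x from head to jaws (tips at +69 mm, ring end at -66 mm), z up. The head is a solid block 20 mm across y, x = -56 to -26 mm: grip it at x = -41 mm and the arms stay open. Squeezed, the arms close against a light spring; let go, they reopen.
- tongs_open_arm (a joint): Hinge of the moving arm of the open tongs, in rad: 0 = sprung fully open (as it starts), -0.3 = squeezed shut.
- spice_jar: Round spice jar with a white cap, near the front edge of the counter (another stands far back, not wanted), 47 mm in diameter, 98 mm high, standing. Origin: centre of its underside; z up. (The slicer between the two halves of the counter is 360 mm high, its front at x = 0.42 m: carry things round in front of it or over it.)
- label_roll_large: The larger label roll, white, near the front edge (another stands far back, not wanted): 61 mm in diameter, 40 mm high, standing on end. Origin: centre of its underside; z up. (Its core hole cannot be used: it is solid.)
- label_roll_small: The smaller label roll, pale blue, near the front edge (another stands far back, not wanted): 53 mm in diameter, 40 mm high, standing on end. Origin: centre of its underside; z up. (Its core hole cannot be used: it is solid.)
- delivery_tray: Fixed white organiser tray, 168 (own x) x 121 (y) mm, 15 mm high, thumb lips at the ends; walls 5 mm, compartment floors 5 mm above the worktop, so 10 mm deep. Origin: centre of underside. Compartments, x by y, centre, mm: narrow slot 158 x 40 at (0, -35.5); smaller square one 64 x 66 at (-47, 22.5); larger square one 89 x 66 at (34.5, 22.5). Tongs may lie either way round.
- counter_tray: Fixed white organiser tray, 168 (own x) x 161 (y) mm, 15 mm high, thumb lips at the ends; walls 5 mm, compartment floors 5 mm above the worktop, so 10 mm deep. Origin: centre of underside. Compartments, x by y, centre, mm: wide long one 158 x 70 at (0, -40.5); smaller square one, not used, 64 x 76 at (-47, 37.5); larger square one 89 x 76 at (34.5, 37.5). Tongs may lie either way round.
Things that resemble listed ones, but are neither listed nor needed, are in the scene too. What is shaped like the spice_jar but blue is not meant.

How it is judged (in metres and radians):
At the end, for the whole second after the job is handed in: Each thing is let go at rest on the floor of its own compartment (within 4 mm, level within 0.12 rad): both tongs within 14 mm of the compartment's middle lengthwise, 12 mm crosswise (open pair 15) and 0.3 rad, the open pair still open (hinge above -0.1); jar and rolls anywhere within the walls (x of tongs_locked in the frame of delivery_tray between -0.014 and 0.014 m and y of tongs_locked in the frame of delivery_tray between -0.0475 and -0.0235 m and z of tongs_locked in the frame of delivery_tray between 0.002 and 0.009 m and angle between each of tongs_locked, spice_jar, label_roll_small, tongs_open, label_roll_large's own z axis and vertical below 0.12 rad and linear speed of each of tongs_locked, spice_jar, label_roll_small, tongs_open, label_roll_large below 0.02 m/s and angle between the x axis of tongs_locked and the x axis of delivery_tray, either way round below 0.3 rad and x of spice_jar in the frame of delivery_tray between -0.059 and -0.035 m and y of spice_jar in the frame of delivery_tray between 0.0095 and 0.0355 m and z of spice_jar in the frame of delivery_tray between 0.002 and 0.009 m and x of label_roll_small in the frame of delivery_tray between 0.0135 and 0.0555 m and y of label_roll_small in the frame of delivery_tray between 0.0125 and 0.0325 m and z of label_roll_small in the frame of delivery_tray between 0.002 and 0.009 m and x of tongs_open in the frame of counter_tray between -0.014 and 0.014 m and y of tongs_open in the frame of counter_tray between -0.0555 and -0.0255 m and z of tongs_open in the frame of counter_tray between 0.002 and 0.009 m and angle between the x axis of tongs_open and the x axis of counter_tray, either way round below 0.3 rad and value of joint tongs_open_arm above -0.1 rad and x of label_roll_large in the frame of counter_tray between 0.0175 and 0.0515 m and y of label_roll_large in the frame of counter_tray between 0.0265 and 0.0485 m and z of label_roll_large in the frame of counter_tray between 0.002 and 0.009 m); the robot touches nothing.
It also fails if it takes over 141 s, if anything falls off the work surface, if the arm or the gripper's body presses on something with over 40 N, if the wrist force passes 120 N, or if a joint passes its speed limit or range.

ROBOT

A 6-joint arm with a two-finger parallel gripper is mounted at the origin on a cart in front of the work surface, level with it; the furniture and walls round the work are solid. World frame = base frame: x ahead of the robot, y to its left, z up, the work surface at z = 0. Lengths are in mm, angles in degrees, forces in N, time in s.
With the tool pointing down it reaches from about 375 to 750 mm from the base axis. Payload 9 kg.
Tool frame: the origin (TCP) lies at the very end of the fingers, on their centre line; the grasp point (between the pads) lies 19 mm behind it (arm.grasp_offset is the z of the grasp point in the tool frame, in mm); z points along the fingers, y is the line along which they close (so a half turn about z gives the same grasp; the last joint's range is limited). The gripper opens to 85 mm and grips with 20 to 120 N. Pads are 22 mm wide; open, the fingers measure 114 mm over their backs; the gripper's body (76 mm by 85 mm) begins 54 mm behind the grasp point. The pads swing forward as they close: fully open they stand 13 mm farther back than shut.
Start: joints at [-86.614, 5.964, 5.575, 89.605, 0, 77.527], TCP at [163.976, -577.19, 231.331] pointing down, gripper open.
Joint ranges: [-171.21, 171.21], [-48.23, 106.86], [-62.78, 66.21], [-105.2, 120.99], [-86.42, 89.51], [-180, 180]. Speed limits (degrees/s): [127.2, 127.2, 147.25, 180, 180, 180].

INTERFACE

Orientations are given as a 3x3 rotation matrix whose columns are the frame's x, y, z axes.
In Python, from rig import arm gives the robot as it stands.
- The arm moves only by the tool drive_tool, never from a script. Its arguments are lists of equal length, an entry for each row: "gripper": the opening, from -1 (shut) to 1 (fully open); "linear": the shift along the tool's x, y, z scaled (see below), a list of three; "twist": the turn, a rotation vector about the tool's x, y, z scaled (see below), a list of three. In form: {"gripper": [gripper, ...], "linear": [[tx, ty, tz], ...], "twist": [[ax, ay, az], ...]}. A call has 1 to 5 rows; each row shifts and turns the commanded pose from where the row before left it, along the tool's axes as they then stand; what a row does not reach is not made up. The controller multiplies each number of a shift by 0.02 m and each number of a turn by 45 degrees. A row lasts 1/12 s, in which the tool goes at most 41.7 mm and 7.16 degrees, less where a joint would pass 70% of its speed; a pose out of reach is approached as far as the arm can. A call with a number of a shift or a turn outside -1 to 1 is refused whole. A call with a gripper value outside its range is refused whole. The fingers move at their own pace and stop on an object; "newtons" is the grip in N (left out, the last holds). Time passes only in rows, so rows that do not move let the fingers close. It gives the time, the measured TCP pose, the force, the opening and the grip force at its end, in the units of the state.
- arm.get_obs(): the state, without advancing time (a new reading comes with each control period).
- arm.get_image(name): name is "scene" or "top" or "wrist"; returns the picture (384x512x3 uint8, red, green, blue); there is no depth.
- arm.calibration(name): a dict with "fov_y" (degrees; the focal length in pixels is half the picture's height over the tangent of half this angle, whatever the lens; pixels are square), "cx", "cy" (the principal point, pixels), "world_from_camera" (4x4, takes a point from camera to world coordinates). Camera axes: x right, y down, z forward; pixel columns grow to the right and rows downward; lengths in mm; the calibration is good to about 2 mm. The wrist camera is an equidistant fisheye: a pixel r from the principal point sees the ray r / f radians off the axis. A picture is of the moment at which its call begins: read the wrist's pose just before it. calibration takes no time and is no camera call; for the wrist camera it gives the pose at the moment of the call.
- arm.finish_job(): hands the job in; it is judged then, once.
The state is a dict: "t": time; "joint_positions": joint angles; "joint_vel": joint speeds; "tau": joint torques, N m; "eef_pos": TCP position; "tool_rot": TCP orientation; "force": force on the tool from outside, world axes, zero at the start; "moment": the same for the moment, N m; "opening": finger opening in mm; "finger_force": force on a finger pad.
Only numpy, scipy, OpenCV 4.12 (cv2) and the standard library are available. Lean on these libraries where they do the work, as an engineer would, in place of code of your own. Each camera call takes 0.05 s, during which the arm holds its last target. There are 200 camera calls.

## Working session

There is one attempt and no reset: what is moved stays moved. The work goes in short steps, Python scripts to look and compute and a tool call to move; the robot and the scene stay as the last step left them, time stands still between calls to the robot, and variables do not carry over. Pictures are saved under pics/ and viewed, at most 14 in all, crops included, and the job is handed in when it is done.

Besides the shell and the picture viewer there is one more tool, called after ">>>" as name(argument=value, ...) on one line, values as JSON. drive_tool: Moves the arm, as the interface text tells. Shifts and turns lie within -1 to 1; 1 stands for 0.02 m of shift or 45 degrees of turn. Its arguments: {"type":"object","properties":{"gripper":{"type":"array","items":{"type":"number"}},"linear":{"type":"array","items":{"type":"array","items":{"type":"number","minimum":-1,"maximum":1}}},"twist":{"type":"array","items":{"type":"array","items":{"type":"number","minimum":-1,"maximum":1}}},"newtons":{"type":"number"}},"required":["gripper","linear","twist"]}

```bash
mkdir -p pics; ls; python3 - <<'E'
from rig import arm
import cv2
o=arm.get_obs()
print(o['t'],o['eef_pos'],o['tool_rot'],o['opening'])
for n in ['scene','top','wrist']:
    c=arm.calibration(n);print(n,c)
    im=arm.get_image(n)
    cv2.imwrite(f'pics/{n}0.png',im[:,:,::-1])
    if n!='wrist': cv2.imwrite(f'pics/{n}0b.png',cv2.resize(im[:,:,::-1],(800,600),interpolation=cv2.INTER_CUBIC))
E
```

```text
pics
0.0 [ 163.94204697 -576.81574818  230.51544011] [[ 9.61941587e-01  2.73255153e-01 -6.40023757e-05]
 [ 2.73254988e-01 -9.61940695e-01  1.34588193e-03]
 [ 3.06202681e-04 -1.31214876e-03 -9.99999092e-01]] 85.60905245819448
scene {'fov_y': 42.03634030269497, 'cx': 257.6451242156996, 'cy': 199.31872329967638, 'world_from_camera': array([[-7.35796233e-01, -4.71036686e-01,  4.86547370e-01,
        -1.56951554e+02],
       [-6.76994670e-01,  5.29454327e-01, -5.11230214e-01,
         7.01946075e+02],
       [-1.67964241e-02, -7.05551242e-01, -7.08459826e-01,
         1.06912941e+03],
       [ 0.00000000e+00,  0.00000000e+00,  0.00000000e+00,
         1.00000000e+00]])}
top {'fov_y': 43.90484455777465, 'cx': 252.44184803654892, 'cy': 197.94830733359902, 'world_from_camera': array([[ 2.31626382e-02, -9.85748535e-01,  1.66623283e-01,
         3.59821782e+02],
       [-9.99720136e-01, -2.36403895e-02, -8.84170841e-04,
        -1.41856052e+01],
       [ 4.81060942e-03, -1.66556172e-01, -9.86020233e-01,
         1.37296001e+03],
       [ 0.00000000e+00,  0.00000000e+00,  0.00000000e+00,
         1.00000000e+00]])}
wrist {'fov_y': 65.70646984690485, 'cx': 256.8549098881456, 'cy': 190.0236974633247, 'world_from_camera': array([[ 2.73602812e-01, -9.12560153e-01, -3.03933328e-01,
         2.42461140e+02],
       [-9.61842751e-01, -2.59633803e-01, -8.63064887e-02,
        -5.53711025e+02],
       [-1.51503229e-04,  3.15949767e-01, -9.48775907e-01,
         3.73057822e+02],
       [ 0.00000000e+00,  0.00000000e+00,  0.00000000e+00,
         1.00000000e+00]])}
```

View pics/top0b.png

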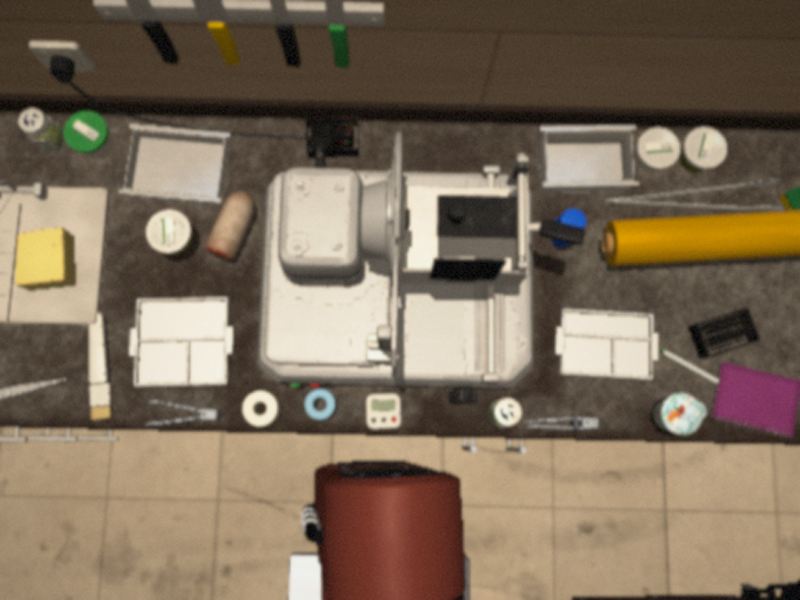

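View pics/scene0b.png

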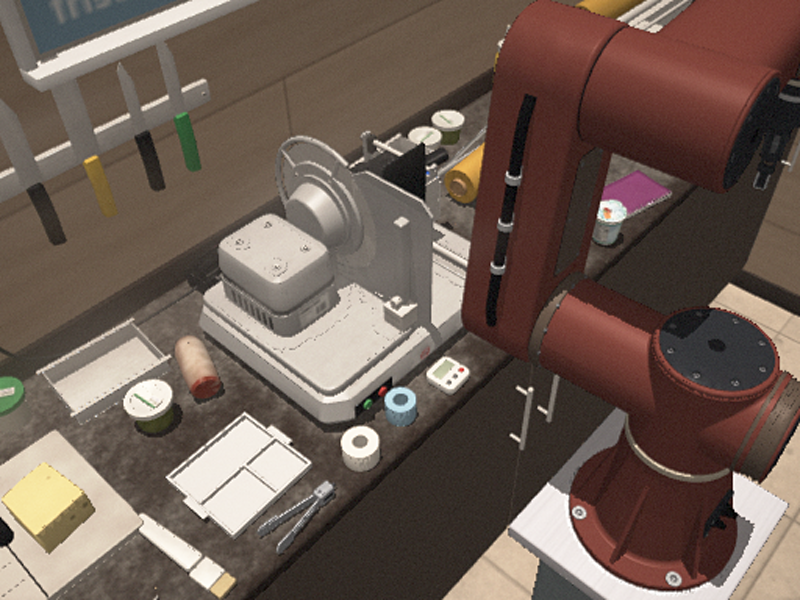

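View pics/wrist0.png

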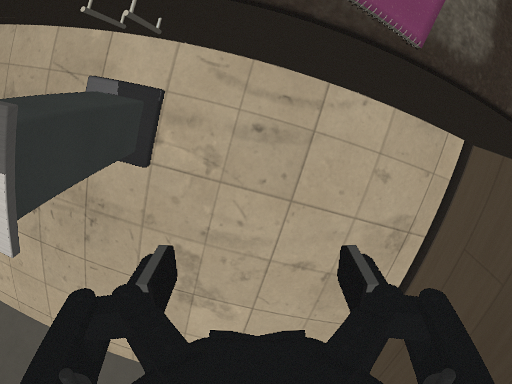

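The top view (800x600 scale) shows the counter tray at (181,341), open tongs (182,412), white roll (260,408) and blue roll (320,404). To the right are the jar (507,411), locked tongs (562,423) and delivery tray (607,343). The long compartments are on the far side of both trays. The scene view shows only the left half clearly, and the wrist view shows mostly the floor. I'll enlarge crops next.

```bash
python3 - <<'E'
import cv2
t=cv2.imread('pics/top0.png');s=cv2.imread('pics/scene0.png')
a=t[185:285,75:235]; b=t[190:285,295:455]; c=s[225:365,90:310]
cv2.imwrite('pics/c1.png',cv2.resize(a,None,fx=5,fy=5,interpolation=cv2.INTER_CUBIC))
cv2.imwrite('pics/c2.png',cv2.resize(b,None,fx=5,fy=5,interpolation=cv2.INTER_CUBIC))
cv2.imwrite('pics/c3.png',cv2.resize(c,None,fx=3.6,fy=3.6,interpolation=cv2.INTER_CUBIC))
E
```

```text
(no output)
```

View pics/c1.png

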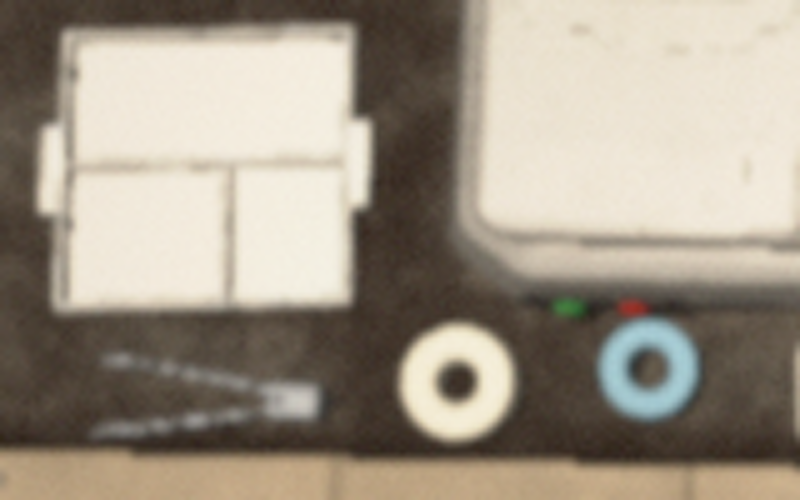

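View pics/c2.png

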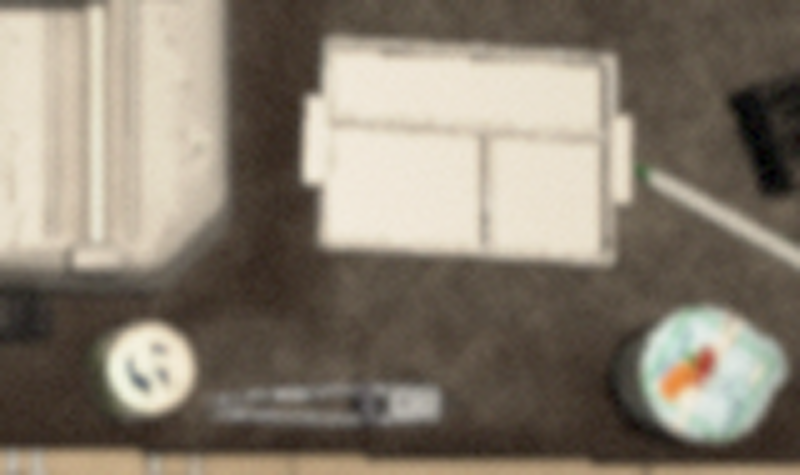

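View pics/c3.png

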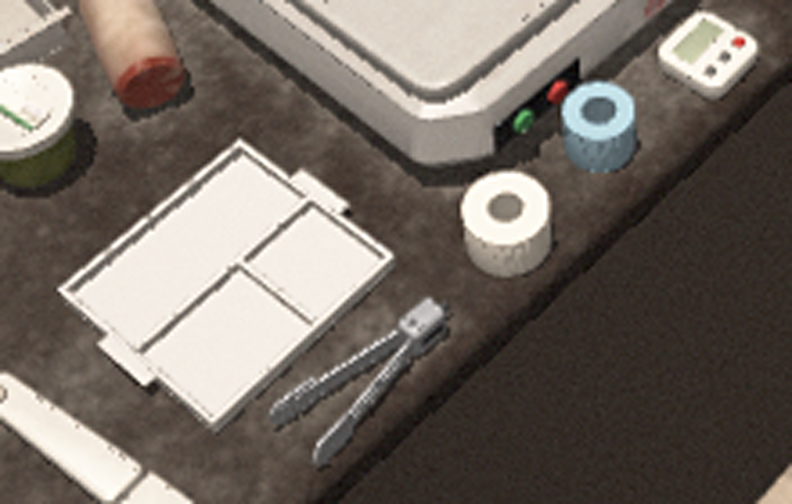

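In c1 the counter-tray rim corners are (63,30), (354,24), (352,305), (55,308), with roll tops at (457,381) and (648,369), the open head at (294,401) and the tips at (103,357) and (92,434). In c2 the delivery rim corners are (327,37), (617,52), (614,266), (320,250), with the jar cap at (150,368) and the locked tongs from (213,408) to (440,403). In c3 the roll tops are (506,208) and (599,112), and the open head is (423,318).

```bash
cat > h.py <<'E'
import numpy as np, cv2
from rig import arm
def ray(n,px,c=None):
    c=c or arm.calibration(n);f=192/np.tan(np.radians(c['fov_y']/2));M=np.array(c['world_from_camera'])
    d=np.array([px[0]-c['cx'],px[1]-c['cy']])
    if n=='wrist':
        r=np.hypot(*d);v=np.r_[d/r*np.sin(r/f),np.cos(r/f)] if r else np.array([0,0,1.])
    else: v=np.r_[d/f,1]
    v=M[:3,:3]@v;return M[:3,3],v/np.linalg.norm(v)
def onz(n,px,z,c=None):
    o,d=ray(n,px,c);return o+d*(z-o[2])/d[2]
def tri(r1,r2):
    (a,u),(b,v)=r1,r2
    s=np.linalg.lstsq(np.c_[u,-v],b-a,rcond=None)[0]
    p,q=a+s[0]*u,b+s[1]*v;return (p+q)/2,np.linalg.norm(p-q)
def c1(u,v):return((u+.5)/5-.5+75,(v+.5)/5-.5+185)
def c2(u,v):return((u+.5)/5-.5+295,(v+.5)/5-.5+190)
def c3(u,v):return((u+.5)/3.6-.5+90,(v+.5)/3.6-.5+225)
E
python3 - <<'E'
from h import *
np.set_printoptions(precision=1,suppress=True)
def tray(P):
    P=np.array([onz('top',p,15)[:2] for p in P]);TL,TR,BR,BL=P
    ex=(TL-TR)+(BL-BR);print('tray c',P.mean(0),'yaw own x',np.degrees(np.arctan2(ex[1],ex[0])),'size',np.linalg.norm(ex)/2,np.linalg.norm(TL+TR-BL-BR)/2)
tray([c1(63,30),c1(354,24),c1(352,305),c1(55,308)])
tray([c2(327,37),c2(617,52),c2(614,266),c2(320,250)])
for n,p,q in [('L',(457,381),(506,208)),('S',(648,369),(599,112)),('Ohead',(294,401),(423,318)),('trayFL',(63,30),(62,290)),('trayFR',(354,24),(240,142)),('trayNR',(352,305),(392,257)),('trayNL',(55,308),(214,428))]:
    print(n,*tri(ray('top',c1(*p)),ray('scene',c3(*q))))
for n,p,z in [('L',(457,381),40),('S',(648,369),40),('Oh',(294,401),26),('t1',(103,357),26),('t2',(92,434),26)]: print(n,onz('top',c1(*p),z))
for n,p,z in [('jar',(150,368),98),('Lhead',(402,403),26),('Lend',(440,403),26),('jaw',(213,408),26)]: print(n,onz('top',c2(*p),z))
for n,q,z in [('L',(506,208),40),('S',(599,112),40),('Oh',(423,318),26),('t1',(272,412),13),('t2',(318,455),13)]: print('scene',n,onz('scene',c3(*q),z))
E
```

```text
tray c [522.6 374.9] yaw own x 92.25313804303542 size 168.23272448123979 161.4652985008101
tray c [ 535.3 -407.6] yaw own x 88.3005682290527 size 167.81626025700095 123.77165340980036
L [402.7 220.3  40. ] 0.2534866207831358
S [412.  114.9  39.6] 0.7351109174408258
Ohead [389.8 313.6  24.3] 0.10686989483842954
trayFL [598.1 462.1  13.8] 3.9294471133430675
trayFR [607.6 296.1   9.9] 0.6612198970843599
trayNR [446.5 288.6  11.6] 3.980114193151355
trayNL [438.9 455.9   9.9] 1.4558193448597523
L [402.6 220.2  40. ]
S [411.7 114.6  40. ]
Oh [389.8 313.2  26. ]
t1 [411.7 421.8  26. ]
t2 [369.  424.6  26. ]
jar [ 404.2 -210.9   98. ]
Lhead [ 390.6 -363.2   26. ]
Lend [ 391.1 -384.5   26. ]
jaw [ 385.4 -257.3   26. ]
scene L [402.8 220.4  40. ]
scene S [412.1 115.3  40. ]
scene Oh [388.9 314.2  26. ]
scene t1 [417.4 423.6  13. ]
scene t2 [372.1 423.5  13. ]
```

>>> drive_tool(gripper=[1, 1, 1, 1, 1], linear=[[0, 0, 0], [0, 0, 0], [0, 0, 0], [0, 0, 0], [0, 0, 0]], twist=[[0, 0, -0.15], [0, 0, -0.15], [0, 0, -0.15], [0, 0, -0.15], [0, 0, -0.15]])

```text
t: 0.57
eef_pos: [164.0, -577.0, 231.0]
tool_rot: [[0.644, 0.765, -0.0], [0.765, -0.644, 0.001], [0.0, -0.0, -1.0]]
force: [0.1, -0.1, -0.7]
opening: 85.1
finger_force: 0.0
```

>>> drive_tool(gripper=[1, 1, 1, 1, 1], linear=[[0, 0, 0], [0, 0, 0], [0, 0, 0], [0, 0, 0], [0, 0, 0]], twist=[[0, 0, -0.15], [0, 0, -0.15], [0, 0, -0.15], [0, 0, -0.15], [0, 0, -0.15]])

```text
t: 0.98
eef_pos: [164.0, -577.0, 231.0]
tool_rot: [[0.11, 0.994, -0.0], [0.994, -0.11, 0.001], [0.001, -0.0, -1.0]]
force: [0.2, 0.1, -0.4]
opening: 85.3
finger_force: 0.0
```

>>> drive_tool(gripper=[1, 1, 1, 1, 1], linear=[[0, 0, 0], [1, 0.93, 0], [1, 0.93, 0], [1, 0.93, 0], [1, 0.93, 0]], twist=[[0, 0, -0.147], [0, 0, 0], [0, 0, 0], [0, 0, 0], [0, 0, 0]])

```text
t: 1.4
eef_pos: [238.9, -496.2, 230.9]
tool_rot: [[0.001, 1.0, -0.0], [1.0, -0.001, 0.001], [0.001, -0.0, -1.0]]
force: [-0.2, 0.1, 0.2]
opening: 85.5
finger_force: 0.0
```

```bash
python3 - <<'E'
from h import *
np.set_printoptions(precision=3,suppress=True)
o=arm.get_obs();print(o['t'],o['eef_pos'],o['tool_rot'],o['joint_positions'])
for p,q in [((569,307),(523,122)),((633,306),(559,91)),((520,240),(412,158))]:
    print(tri(ray('top',c1(*p)),ray('scene',c3(*q))))
for p in [(40,255),(40,275),(150,260),(228,205)]: print([onz('top',c2(*p),z)[:2] for z in (0,80)])
for p in [(520,250),(700,250),(700,295),(460,240)]: print([onz('top',c1(*p),z)[:2] for z in (0,80)])
E
```

```text
1.4 [ 238.922 -496.157  230.903] [[ 0.001  1.    -0.   ]
 [ 1.    -0.001  0.001]
 [ 0.001 -0.    -1.   ]] [-77.9    -2.628  -3.215  89.447   0.002  12.158]
(array([445.014, 159.871,  42.547]), np.float64(0.6191476456411341))
(array([445.392, 123.401,  44.29 ]), np.float64(1.6608502316641574))
(array([497.193, 206.038,  -3.549]), np.float64(30.411393506809443))
[array([ 470.711, -162.769]), array([ 464.249, -154.111])]
[array([ 459.212, -162.833]), array([ 453.421, -154.172])]
[array([ 469.325, -226.174]), array([ 462.944, -213.822])]
[array([ 502.17 , -271.379]), array([ 493.876, -256.393])]
[array([479.577, 194.96 ]), array([472.599, 182.773])]
[array([482.025,  91.224]), array([474.905,  85.082])]
[array([456.132,  90.281]), array([450.52 ,  84.194])]
[array([484.532, 229.828]), array([477.265, 215.61 ])]
```

>>> drive_tool(gripper=[1, 1, 1, 1, 1], linear=[[1, 0.93, 0], [1, 0.93, 0], [1, 0.93, 0], [1, 0.93, 0], [1, 0.93, 0]], twist=[[0, 0, 0], [0, 0, 0], [0, 0, 0], [0, 0, 0], [0, 0, 0]])

```text
t: 1.82
eef_pos: [332.1, -396.1, 231.1]
tool_rot: [[0.001, 1.0, -0.0], [1.0, -0.001, 0.0], [0.0, -0.0, -1.0]]
force: [1.0, -0.3, -0.3]
opening: 85.2
finger_force: 0.0
```

>>> drive_tool(gripper=[1, 1, 1, 1, 1], linear=[[1, 0.93, 0], [1, 0.93, 0], [1, 0.93, 0], [0, 0, 0], [0, 0, 0]], twist=[[0, 0, 0], [0, 0, 0], [0, 0, 0], [0, 0, 0], [0, 0, 0]])

```text
t: 2.23
eef_pos: [387.9, -336.3, 231.2]
tool_rot: [[-0.002, 1.0, -0.0], [1.0, 0.002, 0.0], [0.0, -0.0, -1.0]]
force: [0.5, 0.0, 0.2]
opening: 85.6
finger_force: 0.0
```

```bash
python3 - <<'E'
from h import *
import pickle
o=arm.get_obs();print(o['t'],o['eef_pos'],o['joint_positions'])
c=arm.calibration('wrist');im=arm.get_image('wrist');cv2.imwrite('pics/w1.png',cv2.resize(im[:,:,::-1],(768,576),interpolation=cv2.INTER_CUBIC));pickle.dump(c,open('w1.pkl','wb'))
E
```

```text
2.2333 [ 387.94363044 -336.31157658  231.17093795] [-5.55387321e+01 -9.17343987e+00 -9.32097296e+00  8.98607639e+01
 -7.29088083e-03  3.43454206e+01]
```

View pics/w1.png

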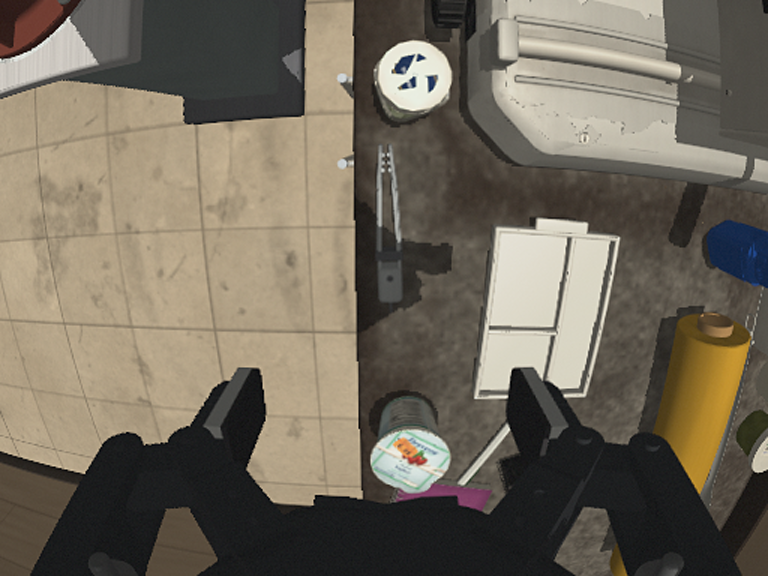

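The wrist picture (1.5x) shows the jar cap at (414,77), locked tongs from jaw tips (385,147) to head end (390,303), and tray corners (496,228), (620,236), (587,397), (474,398).

```bash
python3 - <<'E'
from h import *
import pickle
np.set_printoptions(precision=1,suppress=True)
c=pickle.load(open('w1.pkl','rb'))
w=lambda u,v:((u+.5)/1.5-.5,(v+.5)/1.5-.5)
W=lambda p,z:onz('wrist',w(*p),z,c)
for n,p,t in [('jar',(414,77),(150,368)),('Lend',(390,303),(440,403)),('jaw',(385,147),(213,408)),('FL',(496,228),(320,250)),('FarL',(620,236),(327,37)),('FarR',(587,397),(617,52)),('NR',(474,398),(614,266))]:
    print(n,*tri(ray('wrist',w(*p),c),ray('top',c2(*t))),W(p,{'jar':98,'Lend':26,'jaw':26}.get(n,15)))
P=np.array([W(p,15)[:2] for p in [(496,228),(620,236),(587,397),(474,398)]]);print(P.mean(0))
for p in [(385,200),(397,200),(398,247),(379,247),(379,280),(402,280)]: print(W(p,26))
E
```

```text
jar [ 405.1 -212.3   89.3] 1.2372286318399903 [ 405.2 -213.7   98. ]
Lend [ 391.5 -381.4   37.4] 1.3004787331835872 [ 392.3 -385.8   26. ]
jaw [ 386.7 -258.6   17.8] 2.3148403188284155 [ 387.8 -258.4   26. ]
FL [ 474.6 -317.6   36.7] 3.1233156969339 [ 480.5 -323.3   15. ]
FarL [ 599.2 -326.2   16.8] 0.10937231945058426 [ 600.3 -326.5   15. ]
FarR [ 594.6 -493.6   16.9] 0.6283343210966359 [ 595.9 -494.6   15. ]
NR [ 471.9 -486.5   18.8] 2.824747177819649 [ 474.  -488.2   15. ]
[ 537.7 -408.2]
[ 387.9 -299.9   26. ]
[ 397.3 -299.9   26. ]
[ 398.4 -337.9   26. ]
[ 383.2 -337.9   26. ]
[ 383.1 -365.7   26. ]
[ 402.  -365.6   26. ]
```

>>> drive_tool(gripper=[1, 1, 1, 1, 1], linear=[[0.4, 0.16, 1], [0, 0, 1], [0, 0, 1], [0, 0, 1], [0, 0, 1]], twist=[[0, 0, 0], [0, 0, 0], [0, 0, 0], [0, 0, 0], [0, 0, 0]])

```text
t: 2.7
eef_pos: [389.6, -330.2, 130.2]
tool_rot: [[0.002, 1.0, -0.0], [1.0, -0.002, -0.0], [-0.0, -0.0, -1.0]]
force: [-0.3, 0.2, 0.0]
opening: 85.2
finger_force: 0.0
```

>>> drive_tool(gripper=[1, 1, 1, 1, 1], linear=[[0, 0, 1], [0, 0, 1], [0, 0, 1], [0, 0, 1], [0, 0, 1]], twist=[[0, 0, 0], [0, 0, 0], [0, 0, 0], [0, 0, 0], [0, 0, 0]])

```text
t: 3.12
eef_pos: [389.6, -330.2, 30.2]
tool_rot: [[0.002, 1.0, -0.0], [1.0, -0.002, -0.0], [-0.0, -0.0, -1.0]]
force: [0.8, -0.7, -0.5]
opening: 85.7
finger_force: 0.0
```

>>> drive_tool(gripper=[0.2, 0, -1, -1, -1], linear=[[0, 0, 0.5], [0, 0, 0.4], [0, 0, 0], [0, 0, 0], [0, 0, 0]], twist=[[0, 0, 0], [0, 0, 0], [0, 0, 0], [0, 0, 0], [0, 0, 0]], newtons=45)

```text
t: 3.53
eef_pos: [390.9, -330.2, 14.5]
tool_rot: [[0.001, 1.0, 0.001], [1.0, -0.001, -0.001], [-0.001, 0.001, -1.0]]
force: [-0.3, 0.2, -0.7]
opening: 25.8
finger_force: 0.0
```

>>> drive_tool(gripper=[-1, -1, -1, -1, -1], linear=[[0, 0, 0], [0, 0, 0], [0, 0, 0], [0, 0, 0], [0, 0, 0]], twist=[[0, 0, 0], [0, 0, 0], [0, 0, 0], [0, 0, 0], [0, 0, 0]])

```text
t: 3.95
eef_pos: [391.0, -330.3, 14.8]
tool_rot: [[0.0, 1.0, 0.001], [1.0, -0.0, -0.002], [-0.002, 0.001, -1.0]]
force: [-2.7, 0.9, 5.3]
opening: 15.9
finger_force: 44.1
```

>>> drive_tool(gripper=[-1, -1, -1, -1, -1], linear=[[0, 0, -0.5], [0, 0, -1], [0, 0, -1], [0, 0, -1], [-0.45, 1, 0]], twist=[[0, 0, 0], [0, 0, 0], [0, 0, 0], [0, 0, 0], [0, 0, 0.036]])

```text
t: 4.37
eef_pos: [410.6, -339.3, 88.7]
tool_rot: [[0.029, 1.0, 0.003], [1.0, -0.029, -0.004], [-0.004, 0.003, -1.0]]
force: [-0.1, 0.1, -0.2]
opening: 15.7
finger_force: 43.8
```

>>> drive_tool(gripper=[-1, -1, -1, -1, -1], linear=[[-0.45, 1, 0], [-0.45, 1, 0], [-0.45, 1, 0], [-0.45, 1, 0], [-0.45, 1, 0]], twist=[[0, 0, 0], [0, 0, 0], [0, 0, 0], [0, 0, 0], [0, 0, 0]])

```text
t: 4.78
eef_pos: [510.3, -386.5, 84.0]
tool_rot: [[0.029, 1.0, 0.0], [1.0, -0.029, -0.0], [-0.0, 0.0, -1.0]]
force: [0.1, 0.2, -1.4]
opening: 15.4
finger_force: 43.8
```

>>> drive_tool(gripper=[-1, -1, -1, -1, -1], linear=[[-0.45, 1, 0], [-0.45, 1, 0], [-0.45, 1, 0], [0, 0, 0], [0, 0, 0]], twist=[[0, 0, 0], [0, 0, 0], [0, 0, 0], [0, 0, 0], [0, 0, 0]])

```text
t: 5.2
eef_pos: [568.7, -414.8, 83.1]
tool_rot: [[0.028, 1.0, -0.001], [1.0, -0.028, 0.001], [0.001, -0.001, -1.0]]
force: [-0.3, 0.7, -1.2]
opening: 15.9
finger_force: 44.0
```

```bash
python3 - <<'E'
from h import *
import pickle
o=arm.get_obs();print(o['t'],o['eef_pos'],o['tool_rot'],o['opening'],o['finger_force'],o['joint_positions'])
c=arm.calibration('wrist');im=arm.get_image('wrist');cv2.imwrite('pics/w2.png',cv2.resize(im[:,:,::-1],(768,576),interpolation=cv2.INTER_CUBIC));pickle.dump(c,open('w2.pkl','wb'))
E
```

```text
5.2 [ 568.70107738 -414.75151336   83.0832333 ] [[ 2.81105584e-02  9.99604677e-01 -5.34845804e-04]
 [ 9.99604677e-01 -2.81102638e-02  5.50557040e-04]
 [ 5.35304735e-04 -5.50110833e-04 -9.99999705e-01]] 15.892598425544916 43.95281750941649 [-4.67128742e+01  2.54790328e+01  1.28947139e+01  7.74596547e+01
 -6.78183561e-04  4.48979464e+01]
```

View pics/w2.png

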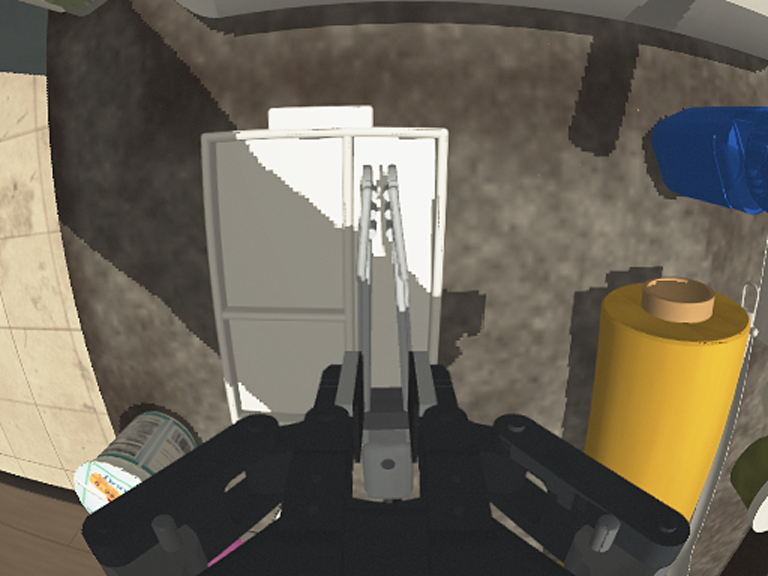

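The tongs are held straight: jaws at (379,168), head end at (388,498). The tray's slot walls are at about (349,135) and (443,135). I'll compute the origin offset.

```bash
python3 - <<'E'
from h import *
import pickle
np.set_printoptions(precision=1,suppress=True)
c=pickle.load(open('w2.pkl','rb'))
w=lambda u,v:((u+.5)/1.5-.5,(v+.5)/1.5-.5)
for z in (94,85):
  print(z,[onz('wrist',w(*p),z,c) for p in [(367,166),(391,166),(363,495),(413,495)]])
print([onz('wrist',w(*p),15,c) for p in [(204,133),(448,130),(348,133),(349,300),(439,300)]])
E
```

```text
94 [array([ 565.6, -339.4,   94. ]), array([ 572.6, -339.6,   94. ]), array([ 558.4, -465.7,   94. ]), array([ 578.7, -466.3,   94. ])]
85 [array([ 565.2, -339.9,   85. ]), array([ 572.7, -340.1,   85. ]), array([ 557.5, -474.8,   85. ]), array([ 579.2, -475.5,   85. ])]
[array([ 482.8, -321.8,   15. ]), array([ 600.5, -327.3,   15. ]), array([ 554. , -327.7,   15. ]), array([ 550.7, -410. ,   15. ]), array([ 596.1, -411.3,   15. ])]
```

>>> drive_tool(gripper=[-1, -1, -1, -1, -1], linear=[[0, 0.2, 0.6], [0, 0, 1], [0, 0, 0.9], [0, 0, 0.5], [0, 0, 0.1]], twist=[[0, 0, 0], [0, 0, 0], [0, 0, 0], [0, 0, 0], [0, 0, 0]])

```text
t: 5.67
eef_pos: [571.3, -413.8, 19.4]
tool_rot: [[0.029, 1.0, -0.002], [1.0, -0.029, 0.002], [0.002, -0.002, -1.0]]
force: [0.6, 0.2, -1.0]
opening: 15.6
finger_force: 43.9
```

>>> drive_tool(gripper=[-1, -1], linear=[[0, 0, 0], [0, 0, 0]], twist=[[0, 0, 0], [0, 0, 0]])

```text
t: 5.83
eef_pos: [572.4, -415.1, 22.0]
tool_rot: [[0.029, 1.0, 0.0], [1.0, -0.029, -0.001], [-0.001, 0.0, -1.0]]
force: [-0.2, -0.0, -1.0]
opening: 15.7
finger_force: 44.0
```

>>> drive_tool(gripper=[-1, -1, -1, -1], linear=[[0, 0, 0.06], [0, 0, 0], [0, 0, 0], [0, 0, 0]], twist=[[0, 0, 0], [0, 0, 0], [0, 0, 0], [0, 0, 0]])

```text
t: 6.17
eef_pos: [572.5, -415.2, 20.5]
tool_rot: [[0.029, 1.0, 0.0], [1.0, -0.029, -0.0], [-0.0, 0.0, -1.0]]
force: [-0.2, -0.2, -1.3]
opening: 15.9
finger_force: 44.0
```

>>> drive_tool(gripper=[-1, -1, -1, -1], linear=[[0, 0, 0.05], [0, 0, 0], [0, 0, 0], [0, 0, 0]], twist=[[0, 0, 0], [0, 0, 0], [0, 0, 0], [0, 0, 0]])

```text
t: 6.5
eef_pos: [572.5, -415.2, 19.3]
tool_rot: [[0.029, 1.0, 0.0], [1.0, -0.029, -0.0], [-0.0, 0.0, -1.0]]
force: [0.4, -0.2, 1.0]
opening: 16.0
finger_force: 44.0
```

>>> drive_tool(gripper=[-0.3, 0, 0.1, 0.1, 0.1], linear=[[0, 0, 0], [0, 0, 0], [0, 0, 0], [0, 0, -0.5], [0, 0, -1]], twist=[[0, 0, 0], [0, 0, 0], [0, 0, 0], [0, 0, 0], [0, 0, 0]])

```text
t: 6.92
eef_pos: [570.9, -413.5, 46.9]
tool_rot: [[0.029, 1.0, -0.003], [1.0, -0.029, 0.003], [0.003, -0.003, -1.0]]
force: [0.9, 0.3, -0.3]
opening: 46.7
finger_force: 0.0
```

>>> drive_tool(gripper=[0.5, 1, 1, 1, 1], linear=[[0, 0, -1], [0, 0, -1], [0, 0, -1], [0, 0, -1], [0, 0, -1]], twist=[[0, 0, 0], [0, 0, -0.15], [0, 0, -0.15], [0, 0, -0.15], [0, 0, -0.15]])

```text
t: 7.33
eef_pos: [572.4, -415.0, 151.1]
tool_rot: [[-0.433, 0.901, 0.0], [0.901, 0.433, -0.001], [-0.001, 0.0, -1.0]]
force: [0.7, 0.2, 0.5]
opening: 85.2
finger_force: 0.0
```

>>> drive_tool(gripper=[1, 1, 1, 1, 1], linear=[[0, 0, -0.5], [0, 0, 0], [0, 0, 0], [0, 0, 0], [0, 0, 0]], twist=[[0, 0, -0.15], [0, 0, -0.15], [0, 0, -0.15], [0, 0, -0.15], [0, 0, -0.15]])

```text
t: 7.75
eef_pos: [572.4, -415.0, 160.2]
tool_rot: [[-0.861, 0.508, 0.0], [0.508, 0.861, -0.001], [-0.001, -0.0, -1.0]]
force: [0.1, 0.6, -0.7]
opening: 85.4
finger_force: 0.0
```

>>> drive_tool(gripper=[1, 1, 1, 1, 1], linear=[[0, 0, 0], [0, 0, 0], [0, 0, 0], [0, 0, 0], [0, 0, 0]], twist=[[0, 0, -0.15], [0, 0, -0.15], [0, 0, -0.15], [0, 0, -0.15], [0, 0, -0.086]])

```text
t: 8.17
eef_pos: [572.4, -415.0, 160.0]
tool_rot: [[-1.0, -0.006, 0.0], [-0.006, 1.0, -0.0], [-0.0, -0.0, -1.0]]
force: [1.0, -0.0, -0.2]
opening: 85.3
finger_force: 0.0
```

```bash
python3 - <<'E'
from h import *
o=arm.get_obs();print(o['t'],o['eef_pos'],o['tool_rot'],o['joint_positions'])
im=arm.get_image('top');a=im[190:285,295:455,::-1]
cv2.imwrite('pics/c4.png',cv2.resize(a,None,fx=5,fy=5,interpolation=cv2.INTER_CUBIC))
E
```

```text
8.1667 [ 572.38423216 -415.00803327  160.03332807] [[-9.99981526e-01 -6.06448879e-03  4.12750951e-04]
 [-6.06468866e-03  9.99981492e-01 -4.84726146e-04]
 [-4.09803695e-04 -4.87220397e-04 -9.99999797e-01]] [-4.65057254e+01  2.49835171e+01  2.02768498e+01  8.52569081e+01
 -1.95957138e-03 -4.68532036e+01]
```

>>> drive_tool(gripper=[1, 1, 1, 1, 1], linear=[[0.84, 1, 0], [0.84, 1, 0], [0.84, 1, 0], [0.84, 1, 0], [0.84, 1, 0]], twist=[[0, 0, 0], [0, 0, 0], [0, 0, 0], [0, 0, 0], [0, 0, 0]])

```text
t: 8.63
eef_pos: [487.6, -314.0, 159.6]
tool_rot: [[-1.0, 0.003, 0.0], [0.003, 1.0, -0.0], [-0.0, -0.0, -1.0]]
force: [-0.1, -0.0, 0.7]
opening: 85.8
finger_force: 0.0
```

>>> drive_tool(gripper=[1, 1, 1, 1, 1], linear=[[0.84, 1, 0], [0.84, 1, 0], [0.84, 1, 0], [0.84, 1, 0], [0.84, 1, 0]], twist=[[0, 0, 0], [0, 0, 0], [0, 0, 0], [0, 0, 0], [0, 0, 0]])

```text
t: 9.05
eef_pos: [403.7, -214.0, 159.7]
tool_rot: [[-1.0, 0.003, 0.001], [0.003, 1.0, -0.001], [-0.001, -0.001, -1.0]]
force: [0.8, 1.0, 1.2]
opening: 85.5
finger_force: 0.0
```

>>> drive_tool(gripper=[1, 1, 1], linear=[[0, 0.05, 0], [0, 0, 0], [0, 0, 0]], twist=[[0, 0, 0], [0, 0, 0], [0, 0, 0]])

```text
t: 9.3
eef_pos: [404.9, -214.4, 159.9]
tool_rot: [[-1.0, 0.001, 0.001], [0.001, 1.0, -0.001], [-0.001, -0.001, -1.0]]
force: [0.8, -0.6, 0.1]
opening: 85.2
finger_force: 0.0
```

View pics/c4.png

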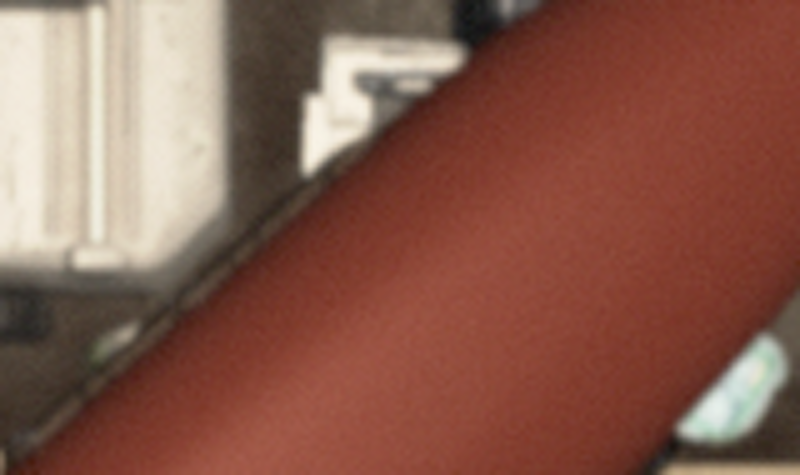

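The arm hides most of the tray, but the tongs' jaws show inside the slot at (400,85).

>>> drive_tool(gripper=[1, 1, 1, 1, 1], linear=[[0.05, 0.07, 1], [0, 0, 1], [0, 0, 1], [0, 0, 1], [0, 0, 1]], twist=[[0, 0, 0], [0, 0, 0], [0, 0, 0], [0, 0, 0], [0, 0, 0]])

```text
t: 9.72
eef_pos: [403.9, -213.3, 58.4]
tool_rot: [[-1.0, 0.002, 0.0], [0.002, 1.0, -0.0], [-0.0, -0.0, -1.0]]
force: [-0.4, 0.2, 0.1]
opening: 85.5
finger_force: 0.0
```

>>> drive_tool(gripper=[1, -1, -1, -1, -1], linear=[[0, 0, 0.65], [0, 0, 0], [0, 0, 0], [0, 0, 0], [0, 0, 0]], twist=[[0, 0, 0], [0, 0, 0], [0, 0, 0], [0, 0, 0], [0, 0, 0]])

```text
t: 10.13
eef_pos: [404.3, -213.5, 47.7]
tool_rot: [[-1.0, 0.001, 0.002], [0.001, 1.0, -0.002], [-0.002, -0.002, -1.0]]
force: [0.0, 0.5, -0.8]
opening: 48.6
finger_force: 46.5
```

>>> drive_tool(gripper=[-1, -1, -1, -1], linear=[[0, 0, 0], [0, 0, 0], [0, 0, 0], [0, 0, 0]], twist=[[0, 0, 0], [0, 0, 0], [0, 0, 0], [0, 0, 0]])

```text
t: 10.47
eef_pos: [404.3, -213.4, 47.6]
tool_rot: [[-1.0, 0.001, 0.002], [0.0, 1.0, -0.002], [-0.002, -0.002, -1.0]]
force: [-0.1, 0.6, 6.0]
opening: 48.7
finger_force: 47.2
```

>>> drive_tool(gripper=[-1, -1, -1, -1, -1], linear=[[0, 0, -0.5], [0, 0, -1], [0, 0, -1], [0, -1, -0.5], [-0.45, -1, 0]], twist=[[0, 0, 0], [0, 0, 0], [0, 0, 0], [0, 0, 0], [0, 0, 0]])

```text
t: 10.88
eef_pos: [413.0, -253.6, 109.8]
tool_rot: [[-1.0, -0.001, 0.002], [-0.001, 1.0, -0.003], [-0.002, -0.003, -1.0]]
force: [0.7, -0.4, -1.3]
opening: 48.9
finger_force: 46.9
```

>>> drive_tool(gripper=[-1, -1, -1, -1, -1], linear=[[-0.5, -1, 0], [-0.5, -1, 0], [-0.5, -1, 0], [-0.5, -1, 0], [-0.5, -1, 0]], twist=[[0, 0, 0], [0, 0, 0], [0, 0, 0], [0, 0, 0], [0, 0, 0]])

```text
t: 11.3
eef_pos: [462.7, -353.6, 106.6]
tool_rot: [[-1.0, 0.001, -0.0], [0.001, 1.0, -0.0], [0.0, -0.0, -1.0]]
force: [0.9, -0.0, -0.8]
opening: 48.5
finger_force: 46.9
```

>>> drive_tool(gripper=[-1, -1, -1, -1, -1], linear=[[-0.5, -1, 0], [-0.5, -1, 0], [-0.5, -1, 0], [-0.5, -1, 0], [-0.5, -1, 0]], twist=[[0, 0, 0], [0, 0, 0], [0, 0, 0], [0, 0, 0], [0, 0, 0]])

```text
t: 11.72
eef_pos: [512.7, -453.5, 106.5]
tool_rot: [[-1.0, 0.001, -0.0], [0.001, 1.0, 0.0], [0.0, 0.0, -1.0]]
force: [0.2, 0.4, -1.1]
opening: 48.6
finger_force: 46.9
```

>>> drive_tool(gripper=[-1, -1, -1, -1], linear=[[0, 0, 0], [0, 0, 0], [0, 0, 0], [0, 0, 0]], twist=[[0, 0, 0], [0, 0, 0], [0, 0, 0], [0, 0, 0]])

```text
t: 12.05
eef_pos: [512.2, -451.9, 106.5]
tool_rot: [[-1.0, 0.0, -0.0], [0.0, 1.0, 0.0], [0.0, 0.0, -1.0]]
force: [0.2, -0.1, -0.2]
opening: 48.8
finger_force: 47.0
```

```bash
python3 - <<'E'
from h import *
import pickle
o=arm.get_obs();print(o['t'],o['eef_pos'],o['tool_rot'],o['opening'],o['finger_force'],o['joint_positions'])
c=arm.calibration('wrist');im=arm.get_image('wrist');cv2.imwrite('pics/w3.png',cv2.resize(im[:,:,::-1],(768,576),interpolation=cv2.INTER_CUBIC));pickle.dump(c,open('w3.pkl','wb'))
E
```

```text
12.05 [ 512.2050512  -451.87742477  106.51097278] [[-9.99999992e-01  7.13806601e-05 -1.04522798e-04]
 [ 7.13663888e-05  9.99999988e-01  1.36535493e-04]
 [ 1.04532543e-04  1.36528032e-04 -9.99999985e-01]] 48.8060477332861 46.96836752817035 [-5.23569595e+01  2.11910320e+01  1.00115122e+01  7.88303321e+01
  3.57129168e-05 -5.23528701e+01]
```

View pics/w3.png

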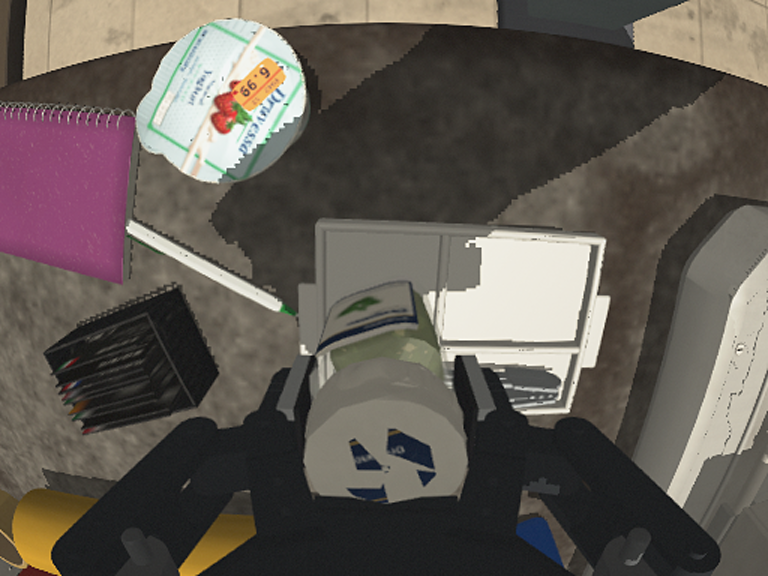

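The jar is held upright above the smaller compartment, and the locked tongs lie in the slot at around (510,385).

>>> drive_tool(gripper=[-1, -1, -1, -1, -1], linear=[[0, -0.12, 0.6], [0, 0, 1], [0, 0, 0.8], [0, 0, 0.15], [0, 0, 0]], twist=[[0, 0, 0], [0, 0, 0], [0, 0, 0], [0, 0, 0], [0, 0, 0]])

```text
t: 12.52
eef_pos: [511.8, -454.0, 53.7]
tool_rot: [[-1.0, 0.0, -0.001], [0.0, 1.0, 0.001], [0.001, 0.001, -1.0]]
force: [0.6, 0.1, -1.3]
opening: 48.8
finger_force: 46.5
```

>>> drive_tool(gripper=[-1, -1, -1, -1, -1], linear=[[0, 0, 0], [0, 0, 0], [0, 0, 0.06], [0, 0, 0], [0, 0, 0]], twist=[[0, 0, 0], [0, 0, 0], [0, 0, 0], [0, 0, 0], [0, 0, 0]])

```text
t: 12.93
eef_pos: [512.3, -455.1, 54.0]
tool_rot: [[-1.0, 0.001, 0.0], [0.001, 1.0, -0.0], [-0.0, -0.0, -1.0]]
force: [-0.3, 0.2, -0.7]
opening: 48.3
finger_force: 46.5
```

>>> drive_tool(gripper=[-1, -1, -1], linear=[[0, 0, 0.05], [0, 0, 0], [0, 0, 0]], twist=[[0, 0, 0], [0, 0, 0], [0, 0, 0]])

```text
t: 13.18
eef_pos: [512.3, -454.9, 52.8]
tool_rot: [[-1.0, 0.0, -0.0], [0.0, 1.0, 0.0], [0.0, 0.0, -1.0]]
force: [0.5, 0.9, -0.9]
opening: 48.8
finger_force: 46.5
```

>>> drive_tool(gripper=[-1, -1, -1], linear=[[0, 0, 0.05], [0, 0, 0], [0, 0, 0]], twist=[[0, 0, 0], [0, 0, 0], [0, 0, 0]])

```text
t: 13.43
eef_pos: [512.5, -455.1, 52.5]
tool_rot: [[-1.0, 0.0, 0.0], [0.0, 1.0, -0.001], [-0.0, -0.001, -1.0]]
force: [-1.3, 2.1, 4.3]
opening: 48.5
finger_force: 47.1
```

>>> drive_tool(gripper=[0.3, 0.5, 0.7, 0.7, 0.7], linear=[[0, 0, 0], [0, 0, 0], [0, 0, 0], [0, 0, -0.5], [0, 0, -1]], twist=[[0, 0, 0], [0, 0, 0], [0, 0, 0], [0, 0, 0], [0, 0, 0]])

```text
t: 13.85
eef_pos: [511.2, -453.5, 79.7]
tool_rot: [[-1.0, 0.001, -0.003], [0.001, 1.0, 0.004], [0.003, 0.004, -1.0]]
force: [-0.7, -0.1, -0.4]
opening: 72.7
finger_force: 0.0
```

>>> drive_tool(gripper=[0.7, 1, 1, 1, 1], linear=[[0, 0, -1], [0, 0, -1], [0, 0, -1], [0, 0, -1], [0, 0, -0.5]], twist=[[0, 0, 0], [0, 0, 0], [0, 0, 0], [0, 0, 0], [0, 0, 0]])

```text
t: 14.27
eef_pos: [512.9, -455.7, 175.7]
tool_rot: [[-1.0, 0.0, 0.002], [0.0, 1.0, -0.003], [-0.002, -0.003, -1.0]]
force: [0.4, -0.4, 1.0]
opening: 85.2
finger_force: 0.0
```

```bash
python3 - <<'E'
from h import *
np.set_printoptions(precision=0,suppress=True)
for p in [(397,378),(300,385),(480,385),(462,398)]:
  print(p,[onz('top',(p[0]*.64,p[1]*.64),z)[:2] for z in (0,100,200,300,360)])
t=lambda a,b:tri(ray('top',(a[0]*.64,a[1]*.64)),ray('scene',(b[0]*.64,b[1]*.64)))
print(t((397,378),(432,215)),t((397,378),(415,335)),t((378,358),(398,325)))
print(arm.get_obs()['joint_positions'])
E
```

```text
(397, 378) [array([464., -23.]), array([456., -22.]), array([449., -22.]), array([441., -21.]), array([436., -21.])]
(300, 385) [array([447., 155.]), array([440., 143.]), array([434., 130.]), array([428., 118.]), array([424., 111.])]
(480, 385) [array([ 454., -176.]), array([ 447., -164.]), array([ 441., -153.]), array([ 434., -141.]), array([ 430., -134.])]
(462, 398) [array([ 430., -143.]), array([ 425., -134.]), array([ 420., -124.]), array([ 415., -115.]), array([ 411., -109.])]
(array([446., -15., 334.]), np.float64(19.25017236882176)) (array([472., -13.,  52.]), np.float64(31.858868466849646)) (array([497.,  16.,  83.]), np.float64(15.22436533088634))
[-53.  21.  17.  86.  -0. -52.]
```

>>> drive_tool(gripper=[1, 1, 1, 1, 1], linear=[[0.67, 1, 0], [0.67, 1, 0], [0.67, 1, 0], [0.67, 1, 0], [0.67, 1, 0]], twist=[[0, 0, 0], [0, 0, 0], [0, 0, 0], [0, 0, 0], [0, 0, 0]])

```text
t: 14.68
eef_pos: [444.6, -353.9, 171.7]
tool_rot: [[-1.0, 0.0, -0.0], [0.0, 1.0, 0.0], [0.0, 0.0, -1.0]]
force: [0.4, -0.2, 0.5]
opening: 85.4
finger_force: 0.0
```

>>> drive_tool(gripper=[1, 1, 1, 1, 1], linear=[[0.67, 1, 0], [0.67, 1, 0], [0.67, 1, 0], [0.67, 1, 0], [0.67, 1, 0]], twist=[[0, 0, 0], [0, 0, 0], [0, 0, 0], [0, 0, 0], [0, 0, 0]])

```text
t: 15.1
eef_pos: [377.7, -253.9, 171.8]
tool_rot: [[-1.0, 0.001, 0.0], [0.001, 1.0, -0.0], [-0.0, -0.0, -1.0]]
force: [0.6, -0.7, 0.9]
opening: 85.2
finger_force: 0.0
```

>>> drive_tool(gripper=[1, 1, 1, 1, 1], linear=[[0, 1, 0], [0, 1, 0], [0, 1, 0], [0, 1, 0], [0, 1, 0]], twist=[[0, 0, 0], [0, 0, 0], [0, 0, 0], [0, 0, 0], [0, 0, 0]])

```text
t: 15.52
eef_pos: [378.3, -154.0, 172.0]
tool_rot: [[-1.0, 0.001, 0.0], [0.001, 1.0, -0.0], [-0.0, -0.0, -1.0]]
force: [0.5, 0.4, -0.6]
opening: 85.2
finger_force: 0.0
```

>>> drive_tool(gripper=[1, 1, 1, 1, 1], linear=[[0, 1, 0], [0, 1, 0], [0, 1, 0], [0, 1, 0], [0, 1, 0]], twist=[[0, 0, 0], [0, 0, 0], [0, 0, 0], [0, 0, 0], [0, 0, 0]])

```text
t: 15.93
eef_pos: [378.4, -54.0, 172.1]
tool_rot: [[-1.0, 0.001, 0.0], [0.001, 1.0, -0.0], [-0.0, -0.0, -1.0]]
force: [0.2, -0.5, -0.7]
opening: 85.1
finger_force: 0.0
```

>>> drive_tool(gripper=[1, 1, 1, 1, 1], linear=[[0, 1, 0], [0, 1, 0], [0, 1, 0], [0, 1, 0], [0, 1, 0]], twist=[[0, 0, 0], [0, 0, 0], [0, 0, 0], [0, 0, 0], [0, 0, 0]])

```text
t: 16.35
eef_pos: [378.5, 46.1, 172.1]
tool_rot: [[-1.0, 0.001, 0.001], [0.001, 1.0, -0.0], [-0.001, -0.0, -1.0]]
force: [1.2, -0.2, 0.2]
opening: 85.1
finger_force: 0.0
```

>>> drive_tool(gripper=[1, 1, 1, 1, 1], linear=[[0, 1, 0], [0, 1, 0], [0, 1, 0], [0, 1, 0], [-0.2, 1, 0]], twist=[[0, 0, 0], [0, 0, 0], [0, 0, 0], [0, 0, 0], [0, 0, 0]])

```text
t: 16.77
eef_pos: [382.2, 146.2, 172.1]
tool_rot: [[-1.0, 0.0, 0.0], [0.0, 1.0, -0.0], [-0.0, -0.0, -1.0]]
force: [0.3, -0.9, -0.7]
opening: 85.5
finger_force: 0.0
```

>>> drive_tool(gripper=[1, 1, 1, 1, 1], linear=[[-0.3, 1, 0], [-0.3, 1, 0], [-0.3, 1, 0], [-0.1, 0.7, 0], [0, 0, 0]], twist=[[0, 0, 0], [0, 0, 0], [0, 0, 0], [0, 0, 0], [0, 0, 0]])

```text
t: 17.18
eef_pos: [402.6, 220.9, 171.8]
tool_rot: [[-1.0, -0.002, -0.0], [-0.002, 1.0, 0.0], [0.0, 0.0, -1.0]]
force: [0.1, 0.2, -0.6]
opening: 85.7
finger_force: 0.0
```

>>> drive_tool(gripper=[1, 1], linear=[[0, 0, 0], [0, 0, 0]], twist=[[0, 0, 0], [0, 0, 0]])

```text
t: 17.35
eef_pos: [402.5, 218.6, 171.9]
tool_rot: [[-1.0, 0.0, -0.0], [0.0, 1.0, -0.0], [0.0, -0.0, -1.0]]
force: [-0.9, -1.1, 0.6]
opening: 85.2
finger_force: 0.0
```

```bash
python3 - <<'E'
from h import *
import pickle
o=arm.get_obs();print(o['t'],o['eef_pos'],o['tool_rot'],o['joint_positions'])
c=arm.calibration('wrist');im=arm.get_image('wrist');cv2.imwrite('pics/w4.png',cv2.resize(im[:,:,::-1],(768,576),interpolation=cv2.INTER_CUBIC));pickle.dump(c,open('w4.pkl','wb'))
im=arm.get_image('top');a=im[190:285,295:455,::-1]
cv2.imwrite('pics/c5.png',cv2.resize(a,None,fx=5,fy=5,interpolation=cv2.INTER_CUBIC))
E
```

```text
17.35 [402.46053091 218.63730659 171.88039338] [[-9.99999933e-01  3.23870112e-04 -1.67746769e-04]
 [ 3.23928097e-04  9.99999888e-01 -3.45755195e-04]
 [ 1.67634770e-04 -3.45809509e-04 -9.99999926e-01]] [ 1.20880779e+01 -1.95749282e+01 -2.43036442e+01  8.52848307e+01
 -1.73583296e-02  1.21066380e+01]
```

View pics/w4.png

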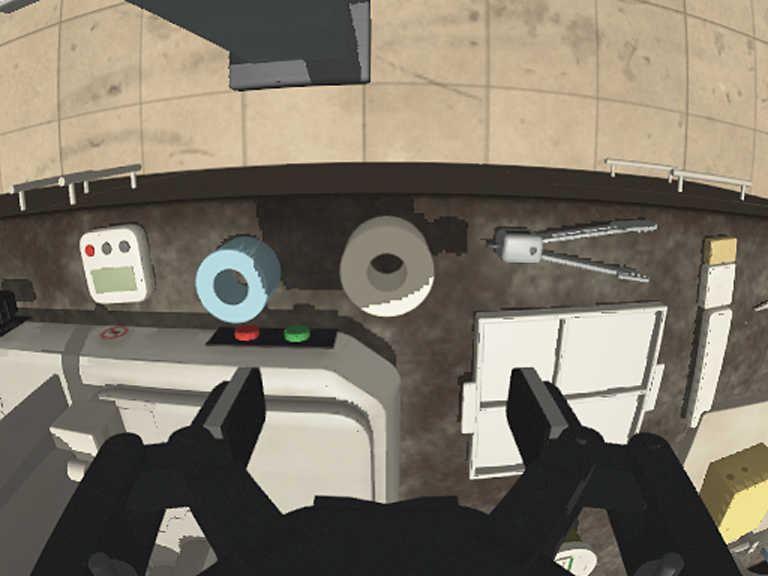

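View pics/c5.png

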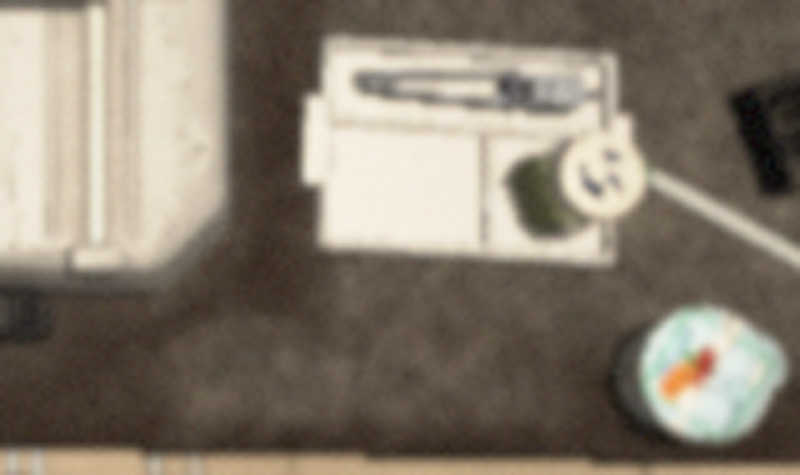

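w4 shows the large roll hole at (387,264), small roll face at (232,284), open head block at (520,246), tips at (655,228) and (647,278), and the tray's near corners at (475,312) and (666,304). c5 shows the jar cap at (602,175) and the tongs in the slot from (355,83) to (585,90).

```bash
python3 - <<'E'
from h import *
import pickle
np.set_printoptions(precision=1,suppress=True)
c=pickle.load(open('w4.pkl','rb'))
w=lambda u,v:((u+.5)/1.5-.5,(v+.5)/1.5-.5)
for n,p,z,t in [('L',(387,264),40,(457,381)),('S',(232,284),40,(648,369)),('Oh',(521,245),26,(294,401)),('t1',(655,226),20,(92,434)),('t2',(647,278),20,(103,357)),('hl',(500,246),26,None),('hr',(543,246),26,None),('NR',(475,312),15,(352,305)),('NL',(666,304),15,(55,308)),('FR',(470,478),15,(354,24))]:
    print(n,onz('wrist',w(*p),z,c),*(tri(ray('wrist',w(*p),c),ray('top',c1(*t))) if t else ()))
T=np.array([537,-408]);a=np.radians(88.4);R=np.array([[np.cos(a),-np.sin(a)],[np.sin(a),np.cos(a)]])
for n,p,z in [('jar',(602,175),103),('jaw',(355,83),31),('headend',(585,90),31)]:
    q=onz('top',c2(*p),z)[:2];print(n,q,R.T@(q-T))
E
```

```text
L [398.6 220.4  40. ] [402.3 221.2  29.1] 2.1061927897528596
S [412.1 115.8  40. ] [412.1 115.   38.6] 0.9656331076544
Oh [388.6 312.1  26. ] [390.1 314.5  19.2] 0.6373477279286939
t1 [372.  424.5  20. ] [370.6 426.1  19. ] 3.5335426532997625
t2 [413.6 424.1  20. ] [412.3 422.4  23. ] 1.0286818693054312
hl [389.5 297.   26. ]
hr [388.9 328.4  26. ]
NR [442. 285.  15.] [445.2 287.5   7.1] 1.4808834844528507
NL [437.7 452.8  15. ] [439.4 456.2  10.6] 0.030618235968188138
FR [605.7 296.   15. ] [607.3 296.   13.3] 0.8921304614954733
jar [ 512.4 -453. ] [-45.7  23.3]
jaw [ 570.5 -338.6] [ 70.3 -31.5]
headend [ 569.6 -469.8] [-60.9 -34.3]
```

>>> drive_tool(gripper=[1, 1, 1, 1, 1], linear=[[0, 0.08, 1], [0, 0, 1], [0, 0, 1], [0, 0, 1], [0, 0, 1]], twist=[[0, 0, 0], [0, 0, 0], [0, 0, 0], [0, 0, 0], [0, 0, 0]])

```text
t: 17.87
eef_pos: [402.7, 220.0, 71.1]
tool_rot: [[-1.0, 0.002, 0.001], [0.002, 1.0, -0.0], [-0.001, -0.0, -1.0]]
force: [-0.4, -0.6, -0.5]
opening: 85.7
finger_force: 0.0
```

>>> drive_tool(gripper=[1, 1, 1, -1, -1], linear=[[0, 0, 1], [0, 0, 1], [0, 0, 0.85], [0, 0, 0], [0, 0, 0]], twist=[[0, 0, 0], [0, 0, 0], [0, 0, 0], [0, 0, 0], [0, 0, 0]])

```text
t: 18.28
eef_pos: [402.0, 220.0, 14.6]
tool_rot: [[-1.0, 0.001, -0.001], [0.001, 1.0, -0.0], [0.001, -0.0, -1.0]]
force: [0.3, -0.0, 0.1]
opening: 63.6
finger_force: 0.0
```

>>> drive_tool(gripper=[-1, -1, -1, -1, -1], linear=[[0, 0, 0], [0, 0, 0], [0, 0, 0], [0, 0, 0], [0, 0, 0]], twist=[[0, 0, 0], [0, 0, 0], [0, 0, 0], [0, 0, 0], [0, 0, 0]])

```text
t: 18.7
eef_pos: [403.2, 220.8, 15.5]
tool_rot: [[-1.0, 0.0, 0.001], [0.0, 1.0, 0.0], [-0.001, 0.0, -1.0]]
force: [0.3, -1.0, 2.1]
opening: 59.3
finger_force: 49.1
```

>>> drive_tool(gripper=[-1, -1, -1, -1, -1], linear=[[0, 0, -0.5], [0, 0, -1], [0, 0, -1], [-0.4, 0.93, -0.5], [-0.4, 0.93, 0]], twist=[[0, 0, 0], [0, 0, 0], [0, 0, 0], [0, 0, 0], [0, 0, 0]])

```text
t: 19.12
eef_pos: [420.7, 258.6, 78.6]
tool_rot: [[-1.0, 0.002, 0.005], [0.002, 1.0, 0.001], [-0.005, 0.001, -1.0]]
force: [1.1, -0.2, -0.6]
opening: 59.2
finger_force: 49.1
```

>>> drive_tool(gripper=[-1, -1, -1, -1, -1], linear=[[-0.4, 0.93, 0], [-0.4, 0.93, 0], [-0.4, 0.93, 0], [-0.4, 0.93, 0], [-0.4, 0.93, 0]], twist=[[0, 0, 0], [0, 0, 0], [0, 0, 0], [0, 0, 0], [0, 0, 0]])

```text
t: 19.53
eef_pos: [458.9, 351.9, 75.4]
tool_rot: [[-1.0, 0.0, -0.0], [0.0, 1.0, -0.0], [0.0, -0.0, -1.0]]
force: [-0.5, 1.1, -1.7]
opening: 59.7
finger_force: 49.1
```

>>> drive_tool(gripper=[-1, -1, -1, -1, -1], linear=[[-0.4, 0.93, 0], [-0.4, 0.93, 0], [-0.4, 0.93, 0], [0, 0, 0], [0, 0, 0]], twist=[[0, 0, 0], [0, 0, 0], [0, 0, 0], [0, 0, 0], [0, 0, 0]])

```text
t: 19.95
eef_pos: [482.6, 407.1, 75.0]
tool_rot: [[-1.0, -0.001, -0.001], [-0.001, 1.0, -0.0], [0.001, -0.0, -1.0]]
force: [0.6, 0.4, -1.6]
opening: 59.8
finger_force: 49.2
```

>>> drive_tool(gripper=[-1, -1], linear=[[0, 0, 0], [0, 0, 0]], twist=[[0, 0, 0], [0, 0, 0]])

```text
t: 20.12
eef_pos: [482.5, 406.0, 75.1]
tool_rot: [[-1.0, 0.001, -0.0], [0.001, 1.0, -0.0], [0.0, -0.0, -1.0]]
force: [0.0, 0.3, -1.0]
opening: 59.6
finger_force: 49.2
```

>>> drive_tool(gripper=[-1, -1, -1, -1, -1], linear=[[-0.05, 0.08, 0.7], [0, 0, 1], [0, 0, 0.8], [0, 0, 0.1], [0, 0, 0]], twist=[[0, 0, 0], [0, 0, 0], [0, 0, 0], [0, 0, 0], [0, 0, 0]])

```text
t: 20.53
eef_pos: [482.9, 407.4, 21.4]
tool_rot: [[-1.0, 0.001, -0.002], [0.001, 1.0, -0.001], [0.002, -0.001, -1.0]]
force: [0.1, -0.3, -1.7]
opening: 59.7
finger_force: 51.0
```

>>> drive_tool(gripper=[-1, -1, -1, -1, -1], linear=[[0, 0, 0], [0, 0, 0.06], [0, 0, 0], [0, 0, 0], [0, 0, 0]], twist=[[0, 0, 0], [0, 0, 0], [0, 0, 0], [0, 0, 0], [0, 0, 0]])

```text
t: 20.95
eef_pos: [483.9, 408.3, 22.0]
tool_rot: [[-1.0, 0.0, 0.0], [0.0, 1.0, 0.0], [-0.0, 0.0, -1.0]]
force: [-0.5, 0.0, -1.8]
opening: 59.6
finger_force: 51.0
```

>>> drive_tool(gripper=[-1, -1, -1], linear=[[0, 0, 0.05], [0, 0, 0], [0, 0, 0]], twist=[[0, 0, 0], [0, 0, 0], [0, 0, 0]])

```text
t: 21.2
eef_pos: [483.7, 408.2, 20.6]
tool_rot: [[-1.0, 0.0, -0.0], [0.0, 1.0, -0.0], [0.0, -0.0, -1.0]]
force: [-0.6, 0.1, -0.8]
opening: 60.1
finger_force: 51.0
```

>>> drive_tool(gripper=[-1, -1, -1], linear=[[0, 0, 0.05], [0, 0, 0], [0, 0, 0]], twist=[[0, 0, 0], [0, 0, 0], [0, 0, 0]])

```text
t: 21.45
eef_pos: [483.9, 408.3, 19.9]
tool_rot: [[-1.0, 0.0, 0.0], [0.0, 1.0, 0.0], [-0.0, 0.0, -1.0]]
force: [0.5, 1.2, -0.5]
opening: 59.7
finger_force: 51.3
```

>>> drive_tool(gripper=[0.6, 0.8, 0.8, 0.8, 0.8], linear=[[0, 0, 0], [0, 0, 0], [0, 0, 0], [0, 0, -0.5], [0, 0, -1]], twist=[[0, 0, 0], [0, 0, 0], [0, 0, 0], [0, 0, 0], [0, 0, 0]])

```text
t: 21.87
eef_pos: [482.0, 407.3, 47.8]
tool_rot: [[-1.0, 0.0, -0.004], [0.0, 1.0, -0.002], [0.004, -0.002, -1.0]]
force: [0.1, 0.3, 0.4]
opening: 76.5
finger_force: 0.0
```

>>> drive_tool(gripper=[0.8, 0.8, 0.5, 0, 0], linear=[[0, 0, -1], [0, 0, -1], [0, 0, -1], [0.94, -0.95, 0], [0.94, -0.95, 0]], twist=[[0, 0, 0], [0, 0, 0], [0, 0, 0], [0, 0, 0], [0, 0, 0]])

```text
t: 22.28
eef_pos: [447.3, 370.8, 112.0]
tool_rot: [[-1.0, 0.0, 0.003], [0.0, 1.0, 0.002], [-0.003, 0.002, -1.0]]
force: [0.0, -1.1, -0.3]
opening: 43.1
finger_force: 0.0
```

>>> drive_tool(gripper=[0.1, 0.1, 0.1, 0.1, 0.1], linear=[[0.94, -0.95, 0], [0.94, -0.95, 0], [0.94, -0.95, 0], [0, 0, 0], [0, 0, 0]], twist=[[0, 0, 0], [0, 0, 0], [0, 0, 0], [0, 0, 0.15], [0, 0, 0.15]])

```text
t: 22.7
eef_pos: [389.0, 312.6, 110.6]
tool_rot: [[-0.971, 0.239, 0.001], [0.239, 0.971, 0.0], [-0.001, 0.001, -1.0]]
force: [0.7, 0.4, -0.2]
opening: 46.9
finger_force: 0.0
```

>>> drive_tool(gripper=[0.1, 0.1, 0.1, 0.1, 0.1], linear=[[0, 0, 0], [0, 0, 0], [0, 0, 0], [0, 0, 0], [0, 0, 0]], twist=[[0, 0, 0.15], [0, 0, 0.15], [0, 0, 0.15], [0, 0, 0.15], [0, 0, 0.15]])

```text
t: 23.12
eef_pos: [389.8, 313.4, 110.6]
tool_rot: [[-0.674, 0.739, 0.001], [0.739, 0.674, 0.0], [-0.0, 0.001, -1.0]]
force: [-0.4, -0.7, -0.2]
opening: 46.7
finger_force: 0.0
```

>>> drive_tool(gripper=[0.1, 0.1, 0.1, 0.1, 0.1], linear=[[0, 0, 0], [0, 0, 0], [0, 0, 0], [0, 0, 0], [0, 0, 0]], twist=[[0, 0, 0.15], [0, 0, 0.15], [0, 0, 0.15], [0, 0, 0.15], [0, 0, 0.15]])

```text
t: 23.53
eef_pos: [389.8, 313.4, 110.6]
tool_rot: [[-0.15, 0.989, 0.001], [0.989, 0.15, 0.0], [0.0, 0.001, -1.0]]
force: [-0.3, -0.5, -0.8]
opening: 47.1
finger_force: 0.0
```

>>> drive_tool(gripper=[0.1, 0.1, 0.1, 0.1], linear=[[0, 0, 0], [0, 0, 0], [0, 0, 0], [0, 0, 0]], twist=[[0, 0, 0.15], [0, 0, 0.05], [0, 0, 0], [0, 0, 0]])

```text
t: 23.87
eef_pos: [389.8, 313.4, 110.3]
tool_rot: [[-0.001, 1.0, 0.001], [1.0, 0.001, 0.0], [0.0, 0.001, -1.0]]
force: [1.0, -0.3, 0.5]
opening: 47.2
finger_force: 0.0
```

>>> drive_tool(gripper=[0.1, 0.1, 0.1, 0.1, 0.1], linear=[[0, 0, 1], [0, 0, 1], [0, 0, 1], [0, 0, 1], [0, 0, 0.82]], twist=[[0, 0, 0], [0, 0, 0], [0, 0, 0], [0, 0, 0], [0, 0, 0]])

```text
t: 24.28
eef_pos: [389.3, 313.1, 12.2]
tool_rot: [[-0.002, 1.0, -0.0], [1.0, 0.002, -0.0], [-0.0, -0.0, -1.0]]
force: [-0.3, 1.0, 0.1]
opening: 46.7
finger_force: 0.0
```

>>> drive_tool(gripper=[-1, -1, -1, -1, -1], linear=[[0, 0, 0], [0, 0, 0], [0, 0, 0], [0, 0, 0], [0, 0, 0]], twist=[[0, 0, 0], [0, 0, 0], [0, 0, 0], [0, 0, 0], [0, 0, 0]])

```text
t: 24.7
eef_pos: [390.5, 313.6, 14.5]
tool_rot: [[0.0, 1.0, 0.002], [1.0, -0.0, 0.001], [0.001, 0.002, -1.0]]
force: [-1.0, -0.3, -0.5]
opening: 18.1
finger_force: 47.8
```

>>> drive_tool(gripper=[-1, -1, -1], linear=[[0, 0, 0], [0, 0, 0], [0, 0, 0]], twist=[[0, 0, 0], [0, 0, 0], [0, 0, 0]])

```text
t: 24.95
eef_pos: [390.0, 313.4, 13.8]
tool_rot: [[0.0, 1.0, 0.001], [1.0, -0.0, 0.0], [0.0, 0.001, -1.0]]
force: [0.0, 0.1, 3.2]
opening: 18.6
finger_force: 48.3
```

>>> drive_tool(gripper=[-1, -1, -1, -1, -1], linear=[[0, 0, -0.5], [0, 0, -1], [0, 0, -1], [0, 0, -1], [0.12, 0.97, 0]], twist=[[0, 0, 0], [0, 0, 0], [0, 0, 0], [0, 0, 0], [0, 0, 0]])

```text
t: 25.37
eef_pos: [409.2, 316.7, 88.2]
tool_rot: [[-0.001, 1.0, 0.004], [1.0, 0.001, 0.002], [0.002, 0.004, -1.0]]
force: [0.5, 0.3, -0.2]
opening: 18.4
finger_force: 47.9
```

>>> drive_tool(gripper=[-1, -1, -1, -1, -1], linear=[[0.12, 0.97, 0], [0.12, 0.97, 0], [0.12, 0.97, 0], [0.12, 0.97, 0], [0.12, 0.97, 0]], twist=[[0, 0, 0], [0, 0, 0], [0, 0, 0], [0, 0, 0], [0, 0, 0]])

```text
t: 25.78
eef_pos: [507.0, 327.7, 83.8]
tool_rot: [[0.0, 1.0, 0.0], [1.0, -0.0, -0.0], [-0.0, 0.0, -1.0]]
force: [0.7, 0.2, -0.7]
opening: 19.2
finger_force: 47.9
```

>>> drive_tool(gripper=[-1, -1, -1, -1, -1], linear=[[0.12, 0.97, 0], [0.12, 0.97, 0], [0.12, 0.97, 0], [0, 0, 0], [0, 0, 0]], twist=[[0, 0, 0], [0, 0, 0], [0, 0, 0], [0, 0, -0.05], [0, 0, 0]])

```text
t: 26.2
eef_pos: [565.0, 334.6, 83.4]
tool_rot: [[-0.04, 0.999, -0.0], [0.999, 0.04, -0.0], [-0.0, -0.0, -1.0]]
force: [-0.3, -0.3, -1.7]
opening: 18.8
finger_force: 47.9
```

>>> drive_tool(gripper=[-1, -1], linear=[[0, 0, 0], [0, 0, 0]], twist=[[0, 0, 0], [0, 0, 0]])

```text
t: 26.37
eef_pos: [563.8, 334.9, 83.6]
tool_rot: [[-0.038, 0.999, -0.0], [0.999, 0.038, -0.0], [-0.0, -0.0, -1.0]]
force: [-0.4, 0.2, -0.9]
opening: 18.7
finger_force: 47.9
```

```bash
python3 - <<'E'
from h import *
import pickle
o=arm.get_obs();print(o['t'],o['eef_pos'],o['tool_rot'],o['opening'],o['finger_force'],o['joint_positions'])
c=arm.calibration('wrist');im=arm.get_image('wrist');cv2.imwrite('pics/w5.png',cv2.resize(im[:,:,::-1],(768,576),interpolation=cv2.INTER_CUBIC));pickle.dump(c,open('w5.pkl','wb'))
E
```

```text
26.3667 [563.80119245 334.862235    83.55185794] [[-3.80940847e-02  9.99274130e-01 -2.30763640e-04]
 [ 9.99274146e-01  3.80940490e-02 -1.57148282e-04]
 [-1.48243491e-04 -2.36582560e-04 -9.99999961e-01]] 18.74181574808537 47.87357747554779 [ 1.93107606e+01  1.69884622e+01  2.55602693e+00  7.55830202e+01
 -4.12502879e-03  1.07127604e+02]
```

View pics/w5.png

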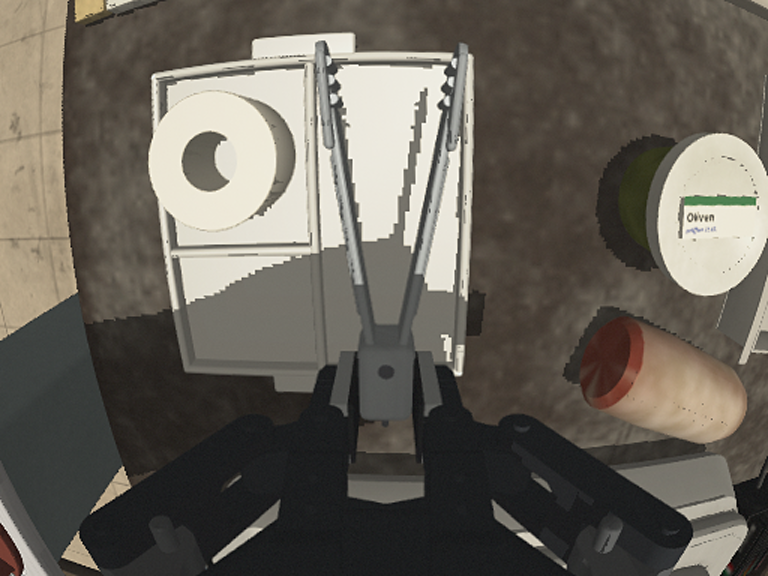

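The roll stands in the larger square compartment and the open tongs hang above the wide one. Tips are at (322,45) and (463,45), the divider at (313,150) and the far wall at (466,150).

```bash
python3 - <<'E'
from h import *
import pickle
np.set_printoptions(precision=1,suppress=True)
c=pickle.load(open('w5.pkl','rb'))
w=lambda u,v:((u+.5)/1.5-.5,(v+.5)/1.5-.5)
for p,z in [((322,43),95),((463,43),95),((360,412),95),((412,412),95),((311,62),15),((473,57),15),((317,200),15),((464,200),15),((152,74),15),((187,371),15),((461,373),15)]:
  print(p,onz('wrist',w(*p),z,c))
E
```

```text
(322, 43) [541.5 446.4  95. ]
(463, 43) [582.1 448.2  95. ]
(360, 412) [555.4 326.   95. ]
(412, 412) [573.8 326.7  95. ]
(311, 62) [524.9 454.8  15. ]
(473, 57) [600.2 460.5  15. ]
(317, 200) [529.3 388.4  15. ]
(464, 200) [599.6 391.2  15. ]
(152, 74) [441.4 454.7  15. ]
(187, 371) [450.1 289.7  15. ]
(461, 373) [606.9 297.7  15. ]
```

>>> drive_tool(gripper=[-1, -1, -1, -1, -1], linear=[[-0.08, 0.08, 0.7], [0, 0, 1], [0, 0, 1], [0, 0, 0.35], [0, 0, 0]], twist=[[0, 0, 0], [0, 0, 0], [0, 0, 0], [0, 0, 0], [0, 0, 0]])

```text
t: 26.83
eef_pos: [564.7, 332.8, 20.2]
tool_rot: [[-0.039, 0.999, -0.002], [0.999, 0.039, -0.001], [-0.001, -0.002, -1.0]]
force: [0.3, -0.2, -0.6]
opening: 18.7
finger_force: 48.6
```

>>> drive_tool(gripper=[-1, -1, -1, -1, -1], linear=[[0, 0, 0], [0, 0, 0.06], [0, 0, 0], [0, 0, 0], [0, 0, 0]], twist=[[0, 0, 0], [0, 0, 0], [0, 0, 0], [0, 0, 0], [0, 0, 0]])

```text
t: 27.25
eef_pos: [566.1, 333.3, 21.3]
tool_rot: [[-0.039, 0.999, 0.0], [0.999, 0.039, 0.0], [0.0, 0.0, -1.0]]
force: [0.6, -0.3, -1.2]
opening: 18.5
finger_force: 48.6
```

>>> drive_tool(gripper=[-1, -1, -1], linear=[[0, 0, 0.05], [0, 0, 0], [0, 0, 0]], twist=[[0, 0, 0], [0, 0, 0], [0, 0, 0]])

```text
t: 27.5
eef_pos: [565.9, 333.2, 20.0]
tool_rot: [[-0.039, 0.999, -0.0], [0.999, 0.039, -0.0], [-0.0, -0.0, -1.0]]
force: [-0.2, -0.5, -0.6]
opening: 18.7
finger_force: 48.6
```

>>> drive_tool(gripper=[-1, -1, -1], linear=[[0, 0, 0.06], [0, 0, 0], [0, 0, 0]], twist=[[0, 0, 0], [0, 0, 0], [0, 0, 0]])

```text
t: 27.75
eef_pos: [565.9, 333.2, 18.7]
tool_rot: [[-0.039, 0.999, -0.0], [0.999, 0.039, -0.0], [-0.0, -0.0, -1.0]]
force: [0.1, -0.6, -0.3]
opening: 18.4
finger_force: 48.6
```

>>> drive_tool(gripper=[-0.3, 0.05, 0.05, 0.05, 0.05], linear=[[0, 0, 0], [0, 0, 0], [0, 0, 0], [0, 0, -0.5], [0, 0, -1]], twist=[[0, 0, 0], [0, 0, 0], [0, 0, 0], [0, 0, 0], [0, 0, 0]])

```text
t: 28.17
eef_pos: [564.2, 332.6, 47.0]
tool_rot: [[-0.039, 0.999, -0.004], [0.999, 0.039, -0.002], [-0.001, -0.004, -1.0]]
force: [0.0, -0.2, -0.7]
opening: 44.5
finger_force: 0.0
```

>>> drive_tool(gripper=[0.5, 1, 1, 1, 1], linear=[[0, 0, -1], [0, 0, -1], [0, 0, -1], [0, 0, -1], [0, 0, -1]], twist=[[0, 0, 0], [0, 0, -0.15], [0, 0, -0.15], [0, 0, -0.15], [0, 0, -0.15]])

```text
t: 28.58
eef_pos: [566.0, 333.3, 150.9]
tool_rot: [[-0.493, 0.87, 0.001], [0.87, 0.493, 0.0], [-0.0, 0.001, -1.0]]
force: [-0.2, -0.2, 0.2]
opening: 85.5
finger_force: 0.0
```

>>> drive_tool(gripper=[1, 1, 1, 1, 1], linear=[[0, 0, 0], [0, 0, 0], [0, 0, 0], [0, 0, 0], [0, 0, 0]], twist=[[0, 0, -0.15], [0, 0, -0.15], [0, 0, -0.15], [0, 0, -0.15], [0, 0, -0.15]])

```text
t: 29.0
eef_pos: [566.1, 333.3, 149.9]
tool_rot: [[-0.893, 0.449, 0.001], [0.449, 0.893, 0.0], [-0.001, 0.0, -1.0]]
force: [0.7, -0.1, -0.7]
opening: 85.3
finger_force: 0.0
```

>>> drive_tool(gripper=[1, 1, 1, 1, 1], linear=[[0, 0, 0], [0, 0, 0], [0, 0, 0], [0, 0, 0], [0, 0, 0]], twist=[[0, 0, -0.15], [0, 0, -0.15], [0, 0, -0.15], [0, 0, -0.15], [0, 0, 0]])

```text
t: 29.42
eef_pos: [566.1, 333.4, 149.8]
tool_rot: [[-1.0, -0.005, 0.001], [-0.005, 1.0, 0.0], [-0.001, 0.0, -1.0]]
force: [-0.1, -0.4, -0.1]
opening: 85.4
finger_force: 0.0
```

>>> drive_tool(gripper=[1, 1, 1, 1, 1], linear=[[0.94, -0.35, 0], [0.94, -0.35, 0], [0.94, -0.35, 0], [0.94, -0.35, 0], [0.94, -0.35, 0]], twist=[[0, 0, 0], [0, 0, 0], [0, 0, 0], [0, 0, 0], [0, 0, 0]])

```text
t: 29.83
eef_pos: [471.1, 298.0, 149.4]
tool_rot: [[-1.0, 0.005, 0.001], [0.005, 1.0, 0.0], [-0.001, 0.0, -1.0]]
force: [0.3, 0.1, 0.3]
opening: 85.8
finger_force: 0.0
```

>>> drive_tool(gripper=[1, 1, 1, 1, 1], linear=[[0.94, -0.35, 0], [0.94, -0.35, 0], [0.94, -0.35, 0], [0.94, -0.35, 0], [0.9, -0.35, 0]], twist=[[0, 0, 0], [0, 0, 0], [0, 0, 0], [0, 0, 0], [0, 0, 0]])

```text
t: 30.25
eef_pos: [377.9, 263.1, 149.4]
tool_rot: [[-1.0, 0.005, 0.001], [0.005, 1.0, 0.0], [-0.001, 0.0, -1.0]]
force: [-0.6, -0.7, 0.2]
opening: 85.4
finger_force: 0.0
```

>>> drive_tool(gripper=[1, 1, 1, 1, 1], linear=[[0, -1, 0], [0, -1, 0], [0, -1, 0], [0, -1, 0], [0, -1, 0]], twist=[[0, 0, 0], [0, 0, 0], [0, 0, 0], [0, 0, 0], [0, 0, 0]])

```text
t: 30.67
eef_pos: [378.7, 162.6, 149.6]
tool_rot: [[-1.0, 0.005, 0.001], [0.005, 1.0, -0.0], [-0.001, -0.0, -1.0]]
force: [1.0, 0.0, -0.3]
opening: 85.4
finger_force: 0.0
```

>>> drive_tool(gripper=[1, 1, 1, 1, 1], linear=[[-0.3, -1, 0], [-0.4, -0.9, 0], [-0.4, -0.5, 0], [-0.5, 0, 0], [0, 0, 0]], twist=[[0, 0, 0], [0, 0, 0], [0, 0, 0], [0, 0, 0], [0, 0, 0]])

```text
t: 31.08
eef_pos: [412.1, 114.8, 149.3]
tool_rot: [[-1.0, 0.005, 0.001], [0.005, 1.0, 0.0], [-0.001, 0.0, -1.0]]
force: [-0.3, 0.1, -0.5]
opening: 85.8
finger_force: 0.0
```

>>> drive_tool(gripper=[1, 1, 1], linear=[[0, 0, 0], [0, 0, 0], [0, 0, 0]], twist=[[0, 0, 0], [0, 0, 0], [0, 0, 0]])

```text
t: 31.33
eef_pos: [410.2, 115.8, 148.9]
tool_rot: [[-1.0, 0.0, -0.0], [0.0, 1.0, -0.0], [0.0, -0.0, -1.0]]
force: [0.0, 0.6, 0.2]
opening: 85.4
finger_force: 0.0
```

>>> drive_tool(gripper=[1, 1, 1, 1, 1], linear=[[0, 0, 1], [0, 0, 1], [0, 0, 1], [0, 0, 1], [0, 0, 0.7]], twist=[[0, 0, 0], [0, 0, 0], [0, 0, 0], [0, 0, 0], [0, 0, 0]])

```text
t: 31.75
eef_pos: [409.6, 115.8, 53.1]
tool_rot: [[-1.0, 0.0, -0.001], [0.0, 1.0, -0.0], [0.001, -0.0, -1.0]]
force: [0.2, -0.0, -0.1]
opening: 85.2
finger_force: 0.0
```

>>> drive_tool(gripper=[1, 1, 1, 1, 1], linear=[[0, 0, 0.5], [0, 0, 0.5], [0, 0, 0.5], [0, 0, 0.4], [0, 0, 0]], twist=[[0, 0, 0], [0, 0, 0], [0, 0, 0], [0, 0, 0], [0, 0, 0]])

```text
t: 32.17
eef_pos: [409.8, 115.4, 15.4]
tool_rot: [[-1.0, 0.0, -0.002], [0.0, 1.0, -0.0], [0.002, -0.0, -1.0]]
force: [-0.6, 0.5, -0.2]
opening: 85.8
finger_force: 0.0
```

>>> drive_tool(gripper=[-1, -1, -1, -1, -1], linear=[[0, 0, 0], [0, 0, 0], [0, 0, 0], [0, 0, 0], [0, 0, 0]], twist=[[0, 0, 0], [0, 0, 0], [0, 0, 0], [0, 0, 0], [0, 0, 0]])

```text
t: 32.58
eef_pos: [411.5, 115.3, 17.9]
tool_rot: [[-1.0, 0.0, 0.002], [0.0, 1.0, -0.0], [-0.002, -0.0, -1.0]]
force: [-0.6, 0.6, 5.9]
opening: 51.9
finger_force: 47.3
```

>>> drive_tool(gripper=[-1, -1, -1], linear=[[0, 0, 0], [0, 0, 0], [0, 0, 0]], twist=[[0, 0, 0], [0, 0, 0], [0, 0, 0]])

```text
t: 32.83
eef_pos: [411.5, 115.3, 17.9]
tool_rot: [[-1.0, 0.0, 0.002], [0.0, 1.0, -0.0], [-0.002, -0.0, -1.0]]
force: [-0.6, -0.1, 6.7]
opening: 51.4
finger_force: 47.3
```

>>> drive_tool(gripper=[-1, -1, -1, -1, -1], linear=[[0, 0, -0.5], [0.1, 0, -1], [0.3, 0, -1], [0.6, 0, -1], [0.7, -0.5, -1]], twist=[[0, 0, 0], [0, 0, 0], [0, 0, 0], [0, 0, 0], [0, 0, 0]])

```text
t: 33.25
eef_pos: [376.2, 106.0, 108.4]
tool_rot: [[-1.0, -0.001, 0.0], [-0.001, 1.0, 0.0], [-0.0, 0.0, -1.0]]
force: [0.9, -0.3, -0.5]
opening: 51.8
finger_force: 47.2
```

>>> drive_tool(gripper=[-1, -1, -1, -1, -1], linear=[[0, -1, 0], [0, -1, 0], [0, -1, 0], [0, -1, 0], [0, -1, 0]], twist=[[0, 0, 0], [0, 0, 0], [0, 0, 0], [0, 0, 0], [0, 0, 0]])

```text
t: 33.67
eef_pos: [376.5, 4.5, 107.7]
tool_rot: [[-1.0, 0.0, 0.001], [0.0, 1.0, -0.0], [-0.001, -0.0, -1.0]]
force: [0.3, -0.4, -0.8]
opening: 51.6
finger_force: 47.2
```

>>> drive_tool(gripper=[-1, -1, -1, -1, -1], linear=[[0, -1, 0], [0, -1, 0], [0, -1, 0], [0, -1, 0], [0, -1, 0]], twist=[[0, 0, 0], [0, 0, 0], [0, 0, 0], [0, 0, 0], [0, 0, 0]])

```text
t: 34.08
eef_pos: [376.5, -95.7, 107.6]
tool_rot: [[-1.0, 0.001, 0.001], [0.001, 1.0, -0.0], [-0.001, -0.0, -1.0]]
force: [0.3, 0.3, -0.7]
opening: 51.4
finger_force: 47.2
```

>>> drive_tool(gripper=[-1, -1, -1, -1, -1], linear=[[0, -1, 0], [0, -1, 0], [0, -1, 0], [0, -1, 0], [0, -1, 0]], twist=[[0, 0, 0], [0, 0, 0], [0, 0, 0], [0, 0, 0], [0, 0, 0]])

```text
t: 34.5
eef_pos: [376.4, -195.7, 107.6]
tool_rot: [[-1.0, 0.001, 0.0], [0.001, 1.0, -0.0], [-0.0, -0.0, -1.0]]
force: [0.1, -0.0, -0.2]
opening: 51.4
finger_force: 47.2
```

>>> drive_tool(gripper=[-1, -1, -1, -1, -1], linear=[[0, -1, 0], [0, -1, 0], [0, -1, 0], [0, -1, 0], [0, -1, 0]], twist=[[0, 0, 0], [0, 0, 0], [0, 0, 0], [0, 0, 0], [0, 0, 0]])

```text
t: 34.92
eef_pos: [376.4, -295.7, 107.5]
tool_rot: [[-1.0, 0.001, 0.0], [0.001, 1.0, -0.0], [-0.0, -0.0, -1.0]]
force: [0.3, 0.1, -0.6]
opening: 51.2
finger_force: 47.2
```

>>> drive_tool(gripper=[-1, -1, -1], linear=[[0, 0, 0], [0, 0, 0], [0, 0, 0]], twist=[[0, 0, 0], [0, 0, 0], [0, 0, 0]])

```text
t: 35.17
eef_pos: [376.4, -294.1, 107.2]
tool_rot: [[-1.0, 0.001, -0.0], [0.001, 1.0, 0.0], [0.0, 0.0, -1.0]]
force: [0.5, 0.3, -0.9]
opening: 51.6
finger_force: 47.3
```

>>> drive_tool(gripper=[-1, -1, -1, -1, -1], linear=[[-0.99, -0.54, 0], [-0.99, -0.54, 0], [-0.99, -0.54, 0], [-0.99, -0.54, 0], [-0.99, -0.54, 0]], twist=[[0, 0, 0], [0, 0, 0], [0, 0, 0], [0, 0, 0], [0, 0, 0]])

```text
t: 35.58
eef_pos: [476.6, -348.0, 107.2]
tool_rot: [[-1.0, -0.001, 0.0], [-0.001, 1.0, 0.0], [-0.0, 0.0, -1.0]]
force: [0.2, -0.8, -0.6]
opening: 51.7
finger_force: 47.4
```

>>> drive_tool(gripper=[-1, -1, -1, -1, -1], linear=[[-0.99, -0.54, 0], [-0.99, -0.54, 0], [0, 0, 0], [0, 0, 0], [0, 0, 0]], twist=[[0, 0, 0], [0, 0, 0], [0, 0, 0], [0, 0, 0], [0, 0, 0]])

```text
t: 36.0
eef_pos: [514.8, -369.2, 107.0]
tool_rot: [[-1.0, -0.0, -0.001], [-0.0, 1.0, 0.001], [0.001, 0.001, -1.0]]
force: [-0.1, 0.3, -1.0]
opening: 51.5
finger_force: 47.4
```

>>> drive_tool(gripper=[-1, -1], linear=[[0, 0, 0], [0, 0, 0]], twist=[[0, 0, 0], [0, 0, 0]])

```text
t: 36.17
eef_pos: [514.6, -369.8, 107.4]
tool_rot: [[-1.0, 0.0, 0.0], [0.0, 1.0, -0.0], [-0.0, -0.0, -1.0]]
force: [0.5, -0.3, -1.1]
opening: 51.7
finger_force: 47.4
```

>>> drive_tool(gripper=[-1, -1, -1, -1, -1], linear=[[-0.03, 0, 1], [0, 0, 1], [0, 0, 1], [0, 0, 0.8], [0, 0, 0.25]], twist=[[0, 0, 0], [0, 0, 0], [0, 0, 0], [0, 0, 0], [0, 0, 0]])

```text
t: 36.58
eef_pos: [514.1, -368.8, 23.3]
tool_rot: [[-1.0, 0.001, -0.002], [0.001, 1.0, 0.003], [0.002, 0.003, -1.0]]
force: [-0.3, -0.1, -0.5]
opening: 51.8
finger_force: 47.4
```

>>> drive_tool(gripper=[-1, -1, -1, -1, -1], linear=[[0, 0, 0], [0, 0, 0], [0, 0, 0.06], [0, 0, 0], [0, 0, 0]], twist=[[0, 0, 0], [0, 0, 0], [0, 0, 0], [0, 0, 0], [0, 0, 0]])

```text
t: 37.0
eef_pos: [516.1, -370.7, 25.7]
tool_rot: [[-1.0, 0.0, 0.001], [0.0, 1.0, -0.001], [-0.001, -0.001, -1.0]]
force: [0.2, 0.5, -0.5]
opening: 51.5
finger_force: 47.3
```

>>> drive_tool(gripper=[-1, -1, -1], linear=[[0, 0, 0.05], [0, 0, 0], [0, 0, 0]], twist=[[0, 0, 0], [0, 0, 0], [0, 0, 0]])

```text
t: 37.25
eef_pos: [515.7, -370.3, 23.8]
tool_rot: [[-1.0, 0.0, 0.0], [0.0, 1.0, -0.0], [-0.0, -0.0, -1.0]]
force: [-0.3, -0.2, -0.6]
opening: 51.5
finger_force: 47.3
```

>>> drive_tool(gripper=[-1, -1, -1], linear=[[0, 0, 0.05], [0, 0, 0], [0, 0, 0]], twist=[[0, 0, 0], [0, 0, 0], [0, 0, 0]])

```text
t: 37.5
eef_pos: [515.7, -370.4, 23.1]
tool_rot: [[-1.0, 0.0, 0.0], [0.0, 1.0, -0.0], [-0.0, -0.0, -1.0]]
force: [-0.7, 0.3, 3.3]
opening: 51.3
finger_force: 47.6
```

>>> drive_tool(gripper=[0.4, 0.6, 0.6, 0.6, 0.6], linear=[[0, 0, 0], [0, 0, 0], [0, 0, 0], [0, 0, -0.5], [0, 0, -1]], twist=[[0, 0, 0], [0, 0, 0], [0, 0, 0], [0, 0, 0], [0, 0, 0]])

```text
t: 37.92
eef_pos: [514.2, -368.9, 50.7]
tool_rot: [[-1.0, 0.001, -0.003], [0.001, 1.0, 0.003], [0.003, 0.003, -1.0]]
force: [-0.2, -0.4, -0.1]
opening: 68.3
finger_force: 0.0
```

>>> drive_tool(gripper=[0.6, 0.6, 0.6, 0.6, 0.6], linear=[[0, 0, -1], [0, 0, -1], [0, 0, -1], [0, 0, -1], [0, 0, -1]], twist=[[0, 0, 0], [0, 0, 0], [0, 0, 0], [0, 0, 0], [0, 0, 0]])

```text
t: 38.33
eef_pos: [515.6, -370.3, 154.6]
tool_rot: [[-1.0, 0.0, 0.0], [0.0, 1.0, -0.001], [-0.0, -0.001, -1.0]]
force: [0.5, -0.7, -0.2]
opening: 68.6
finger_force: 0.0
```

>>> drive_tool(gripper=[0.6, 0.6, 0.6, 0.6, 0.6], linear=[[0.98, 0.4, 0], [0.98, 0.4, 0], [0.98, 0.4, 0], [0.98, 0.4, 0], [0.98, 0.4, 0]], twist=[[0, 0, 0], [0, 0, 0], [0, 0, 0], [0, 0, 0], [0, 0, 0]])

```text
t: 38.75
eef_pos: [416.8, -329.9, 153.4]
tool_rot: [[-1.0, 0.0, 0.0], [0.0, 1.0, -0.001], [-0.0, -0.001, -1.0]]
force: [-0.3, -0.7, -0.2]
opening: 68.3
finger_force: 0.0
```

>>> drive_tool(gripper=[0.6, 0.6, 0.6, 0.6, 0.6], linear=[[0.98, 0.6, 0], [0.9, 0.8, 0], [0, 1, 0], [0, 1, 0], [0, 1, 0]], twist=[[0, 0, 0], [0, 0, 0], [0, 0, 0], [0, 0, 0], [0, 0, 0]])

```text
t: 39.17
eef_pos: [379.8, -241.7, 153.6]
tool_rot: [[-1.0, 0.001, 0.001], [0.001, 1.0, -0.001], [-0.001, -0.001, -1.0]]
force: [-0.2, 0.4, -0.1]
opening: 68.1
finger_force: 0.0
```

>>> drive_tool(gripper=[0.6, 0.6, 0.6, 0.6, 0.6], linear=[[0, 1, 0], [0, 1, 0], [0, 1, 0], [0, 1, 0], [0, 1, 0]], twist=[[0, 0, 0], [0, 0, 0], [0, 0, 0], [0, 0, 0], [0, 0, 0]])

```text
t: 39.58
eef_pos: [380.1, -141.5, 153.6]
tool_rot: [[-1.0, 0.001, 0.001], [0.001, 1.0, -0.001], [-0.001, -0.001, -1.0]]
force: [-0.2, -0.4, 0.4]
opening: 68.4
finger_force: 0.0
```

>>> drive_tool(gripper=[0.6, 0.6, 0.6], linear=[[0, 0, 0], [0, 0, 0], [0, 0, 0]], twist=[[0, 0, 0], [0, 0, 0], [0, 0, 0]])

```text
t: 39.83
eef_pos: [380.3, -142.8, 153.2]
tool_rot: [[-1.0, 0.0, 0.001], [0.0, 1.0, -0.001], [-0.001, -0.001, -1.0]]
force: [-0.1, -0.4, -0.3]
opening: 68.5
finger_force: 0.0
```

```bash
python3 - <<'E'
from h import *
im=arm.get_image('top')[:,:,::-1]
a=im[185:285,75:155];b=im[185:285,350:430]
cv2.imwrite('pics/fin.png',cv2.resize(np.hstack([a,b]),None,fx=5,fy=5,interpolation=cv2.INTER_CUBIC))
E
```

```text
(no output)
```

View pics/fin.png

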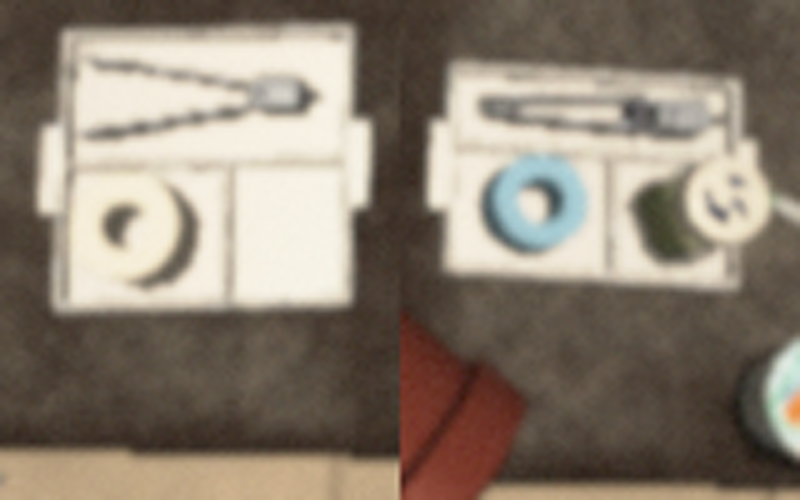

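All five things sit in their compartments: open tongs' tips at (92,62) and (85,135), head (279,95), large roll (134,229), blue roll (539,202). I'll check the numbers in the tray frames, then hand in.

```bash
python3 - <<'E'
from h import *
np.set_printoptions(precision=1,suppress=True)
def loc(p,z,T,yaw):
    px=((p[0]+.5)/5-.5+75 if p[0]<400 else (p[0]-400+.5)/5-.5+350,(p[1]+.5)/5-.5+185)
    a=np.radians(yaw);R=np.array([[np.cos(a),-np.sin(a)],[np.sin(a),np.cos(a)]])
    return R.T@(onz('top',px,z)[:2]-np.array(T))
C=((522.5,374.8),92.25);D=((536.5,-408),88.4)
for n,p,z,t in [('L',(134,229),45,C),('head(-41)',(279,95),31,C),('t',(92,62),28,C),('t',(85,135),28,C),('S',(539,202),45,D),('jar',(729,199),103,D),('jaw',(481,105),31,D),('end',(705,117),31,D)]: print(n,loc(p,z,*t))
E
```

```text
L [30.7 39. ]
head(-41) [-44.6 -37.7]
t [ 63.4 -59. ]
t [ 65.8 -16.8]
S [40.  21.9]
jar [-46.7  22.3]
jaw [ 69.8 -33.8]
end [-58.  -33.5]
```

```bash
python3 -c "
from rig import arm
print(arm.finish_job())"
```

```text
the job is handed in; nothing more can be done
None
```

Both service kits are made up and the job is handed in at about 40 s. A last top view put all five things inside their compartments with the open tongs still open; no verdict came back.

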